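# Clear the test fixture's sprung cover and hold it at the interlock mark

## Task

The safety interlock of the board test fixture is about to be checked, but a shielded module has been left lying on its sloping cover. First stand the module on edge in one of the two free slots of the leaning rack, plain edge down, and let go of it; then take the cover by its bar handle, lift it against its spring to the 30-degree mark (the one long line on the quadrant at the cover's side) and finish while still holding it there. Do not lift the cover before the module is in the rack, and leave the stored module and everything else on the bench where they are.

Things in the scene. Friction and masses are not known exactly. Their poses are not given: they have to be found in the camera images.
- fixture: Board test fixture, fixed to the bench: grey case 160 deep x 180 wide, 55 mm high in front, 130 at the back; its white cover slopes 25 degrees, low edge in front, hinged along the high back edge. Origin: centre of the underside, on the bench; x to its back, y to its left. The front (connector strip, two sockets, rocker) faces the robot, turned at most 25 degrees.
- quadrant_mark (a point): The 30-degree mark: middle of the one long thick line on the aluminium quadrant plate that stands on the fixture's left side, 99 mm from its middle, 70 to 100 mm from the hinge line, up to 162 mm above the bench. Short lines: 0, 10, 20 and 40 degrees. A pointer on the cover's left edge runs over it.
- cover (a joint): Opening angle of the cover, rad: 0 closed, 0.524 (30 degrees) with its pointer on the long line, stop at 1.2. Plate 180 x 188 x 4 mm; opening lifts the front edge, about the hinge line at the back. Spring and weight shut it: about 4 N at the handle when closed, 6.5 N at 30 degrees; it falls shut when let go.
- cover_hinge (a point): Middle of the cover's hinge line, which runs along the fixture's y axis: in the fixture's frame x = 78, y = 0, z = 130 mm. The cover's upper face lies 4 mm off this line, square to the cover. Orientation turns with the cover: x up the slope toward the back, y to the left, z square out of the cover.
- pull_bar (a point): Middle of the handle's bar: round steel, 10 mm diameter, 96 mm long, parallel to the hinge line, on posts 40 mm either side of its middle. Bar axis 30 mm above the cover's upper face; in the cover_hinge frame it lies at x = -150, y = 0, z = 34 mm (154 mm from the hinge line). Turns with the cover; axes as for cover_hinge.
- pull: The bar handle itself (bar and two posts), fixed on the cover. Origin: on the cover's upper face between the feet of the posts, 30 mm under the bar; axes as for cover_hinge.
- module: The module to put away: flat aluminium box 70 x 56 x 20 mm, 0.09 to 0.18 kg, two brass connectors sticking 10 mm out of one 56 mm end. It starts flat on the closed cover behind the handle, connectors up the slope. Origin: centre of the face on the cover; x along the 70 mm to the connectors, y along the 56 mm, z along the 20 mm. Its two 70 mm side faces, 56 mm apart, are free to grip.
- module_mid (a point): Centre of the module's box: 10 mm along z from its origin; axes as for the module.
- rack: Rack, fixed to the bench: dark steel base 140 deep x 70 wide, level floor 10 mm above the bench. Origin: centre of the underside; x to its back, y to its left; front faces the robot, turned at most 23 degrees. Four dividers, upside-down U of 4 mm rod, 42 mm wide, 44 long, lean back (top toward +x) 30 degrees from upright, feet at x = -55, -21, 13 and 47 mm. The rear slot holds a stored module.
- slot_1 (a point): Front slot, free, 25 mm clear between the first and second divider: the point where the centre of the module's box comes when it stands on its plain 56 mm end, connectors up, and leans back 30 degrees on the divider behind it (in the rack's frame x = -15, y = 0, z = 45 mm). Axes as for the rack.
- slot_2 (a point): Second slot, free, between the second and third divider: the same point there (in the rack's frame x = 19, y = 0, z = 45 mm). Axes as for the rack.
- stored: Module of the same kind that stands in the third, rearmost slot of the rack, connectors up. Leave it.
- side_cutters: Bystander: side cutters, 50 x 131 x 14 mm, lying flat at the left.
- screwdriver: Bystander: screwdriver, 159 mm long, lying near the front edge of the bench.
- mug: Bystander: mug, 97 mm high, at the right.
- multimeter: Bystander: handheld multimeter, 132 x 66 x 39 mm, lying at the right.
- flux_bottle: Bystander: round bottle, 28 mm wide, 82 mm high, at the left.
- solder_reel: Bystander: solder reel, 56 mm wide, 63 mm high, at the back.
- carton: Bystander: small parts carton, 40 x 62 x 26 mm, behind the rack.
- tweezers: Bystander: tweezers, 126 mm long, lying near the front edge of the bench.
Things that resemble listed ones, but are neither listed nor needed, are in the scene too. Leave any pink or red look-alike of the module alone.

How it is judged:
On the way:
1. the module stands on edge in one of the two free slots of the rack, let go of and at rest (x of module_mid in the frame of rack between -0.03 and 0.027 m and y of module_mid in the frame of rack between -0.015 and 0.015 m and z of module_mid in the frame of rack between 0.034 and 0.054 m and (angle between module's own z axis and vertical between 0.8 and 1.27 rad or angle between module's own z axis and vertical between 1.87 and 2.34 rad) and contact force between the fingers and module below 0.05 N and linear speed of module below 0.02 m/s), for 0.2 s.
At the end, for the whole second after the job is handed in: The fingers hold the bar handle (contact over 2 N) with the cover still at 30 degrees, within 4 degrees, and the module stands on edge, leaning back and at rest, untouched, in one of the two free slots (centre of its box within 15 mm of the slot's middle sideways, foot on the rack's floor) (all of step 1 and value of joint cover between 0.454 and 0.594 rad and velocity of joint cover between -0.05 and 0.05 rad/s and contact force between the fingers and pull above 2 N); the arm keeps its last pose, push and grip.
It fails at once if the cover is lifted more than 7 degrees while the module is not yet in the rack (value of joint cover above 0.12 rad and horizontal distance between module_mid and rack above 0.08 m).
It fails at once if the stored module is moved by more than 20 mm (distance of stored from where it was at the start of the episode above 0.02 m).
It fails at once if a bystander is moved by more than 30 mm (distance of any of tweezers, screwdriver, flux_bottle from where it was at the start of the episode above 0.03 m).
It also fails if it takes over 61 s, if anything falls off the work surface, if the arm or the gripper's body presses on something with over 40 N, if the wrist force passes 120 N, or if a joint passes its speed limit or range.

## Robot

A 6-joint arm with a two-finger parallel gripper is mounted at the origin on a cart in front of the work surface, level with it; the furniture and walls round the work are solid. World frame = base frame: x ahead of the robot, y to its left, z up, the work surface at z = 0. Lengths are in m, angles in rad, forces in N, time in s.
With the tool pointing down it reaches from about 0.225 to 0.875 m from the base axis. Payload 3.4 kg.
Tool frame: the origin (TCP) lies at the very end of the fingers, on their centre line; the grasp point (between the pads) lies behind it (manip.grasp_offset is the z of the grasp point in the tool frame, in m); z points along the fingers, y is the line along which they close (so a half turn about z gives the same grasp; the last joint's range is limited). The gripper opens to 85 mm and grips with 20 to 120 N. Pads are 22 mm wide; open, the fingers measure 114 mm over their backs; the gripper's body (76 mm by 85 mm) begins 54 mm behind the grasp point. The pads swing forward as they close: fully open they stand 13 mm farther back than shut.
Start: joints at [1.01, 0.276, 1.505, -0, 1.361, -0.121], TCP at [0.245, 0.52, 0.231] pointing down, gripper open.
Joint ranges: [-2.89, 2.89], [-0.75, 2.08], [0.22, 2.7], [-1.18, 4.32], [0.11, 2.71], [-2.7, 2.7]. Speed limits (rad/s): [2.57, 2.57, 3.14, 3.14, 3.14, 3.14].

## Interface

Orientations are given as a unit quaternion [w, x, y, z].
In Python, from rig import manip gives the robot as it stands.
- The arm moves only by the shell command python3 -m pendant 'ROWS' [FORCE]. ROWS is JSON, a list of rows, each an object of numbers: "dx", "dy", "dz": the shift along the tool's x, y, z in m; "rx", "ry", "rz": the turn, a rotation vector about the tool's x, y, z in degrees; "hand": the finger opening in m, from 0 to 0.0854. In form: [{"dx": .., "dy": .., "dz": .., "rx": .., "ry": .., "rz": .., "hand": ..}, ...]. A call has 1 to 12 rows; each row shifts and turns the commanded pose from where the row before left it, along the tool's axes as they then stand; what a row does not reach is not made up. A row lasts 1/12 s, in which the tool goes at most 41.7 mm and 7.16 degrees, less where a joint would pass 70% of its speed; a pose out of reach is approached as far as the arm can. A call is refused whole if a number of a shift passes 0.0417 or a number of a turn 7.16, either way. A call with a gripper value outside its range is refused whole. The fingers move at their own pace and stop on an object; FORCE is the grip in N (left out, the last holds). Time passes only in rows, so rows that do not move let the fingers close. It gives the time, the measured TCP pose, the force, the opening and the grip force at its end, in the units of the state.
- manip.get_state(): the state, without advancing time (a new reading comes with each control period).
- manip.get_image(name): name is "scene" or "top"; returns a dict with "frame" (400x640x3 uint8, red, green, blue), "fx", "fy", "cx", "cy" (pixels), "position" and "attitude" of the camera in the world. Camera axes: x right, y up, looking along -z (the intrinsics and any distortion apply to the point x, -y, -z); pixel columns grow to the right and rows downward; lengths in m; the calibration is good to about 2 mm. A picture is of the moment at which its call begins. There is no depth.
- manip.sign_off(): hands the job in; it is judged then, once.
The state is a dict: "clock": time; "qpos": joint angles; "qd": joint speeds; "effort": joint torques, N m; "position": TCP position; "ee_rot": TCP orientation; "contact_force": force on the tool from outside, world axes, zero at the start; "moment": the same for the moment, N m; "width": finger opening in m; "gripper_force": force on a finger pad.
Only numpy, scipy, OpenCV 4.12 (cv2) and the standard library are available. Lean on these libraries where they do the work, as an engineer would, in place of code of your own. Each camera call takes 0.05 s, during which the arm holds its last target. There are 200 camera calls.

## Working session

There is one attempt and no reset: what is moved stays moved. The work goes in short steps, Python scripts to look and compute and a shell command to move; the robot and the scene stay as the last step left them, time stands still between calls to the robot, and variables do not carry over. Pictures are saved under pics/ and viewed, at most 10 in all, crops included, and the job is handed in when it is done.

```bash
ls; mkdir -p pics
python3 - <<'E'
from rig import manip
import cv2
print(manip.get_state(), manip.grasp_offset)
for n in("scene","top"):
    d=manip.get_image(n); cv2.imwrite(f"pics/{n}0.png",d["frame"][:,:,::-1]); print(n,{k:v for k,v in d.items() if k!="frame"})
E
```

```text
pics
{'clock': 0.0, 'qpos': array([ 1.01003407e+00,  2.76587019e-01,  1.50613748e+00, -3.30838427e-05,
        1.36072699e+00, -1.20959108e-01]), 'qd': array([-1.35958476e-04, -2.96043670e-04,  1.91424150e-05, -4.01463792e-04,
        9.74111000e-04,  6.69050630e-04]), 'effort': array([-2.11427810e-03, -4.16764212e+01, -2.45805341e+01, -6.07610968e-05,
        1.11930905e-02, -2.03938242e-05]), 'position': array([0.2445163 , 0.51981996, 0.23044255]), 'ee_rot': array([-2.95458635e-04,  2.18130094e-01,  9.75919258e-01, -8.81353827e-04]), 'contact_force': array([1.07689834, 0.51729317, 0.49144974]), 'moment': array([-0.05731168,  0.04951141, -0.01717498]), 'gripper_force': 0.0, 'width': 0.08558924334284818} -0.0187
scene {'fx': 488.12709351118804, 'fy': 488.12709351118804, 'cx': 314.3984149061655, 'cy': 198.37085579690233, 'position': array([-0.52335929,  0.93204124,  0.75176774]), 'attitude': array([-0.34580985, -0.2238986 ,  0.50337488,  0.75953847])}
top {'fx': 398.52502567355685, 'fy': 398.52502567355685, 'cx': 315.46055690641, 'cy': 201.12951403124637, 'position': array([ 0.35723268, -0.05121794,  1.66981251]), 'attitude': array([-0.69765082, -0.04722326,  0.04646064,  0.71336856])}
```

View pics/scene0.png

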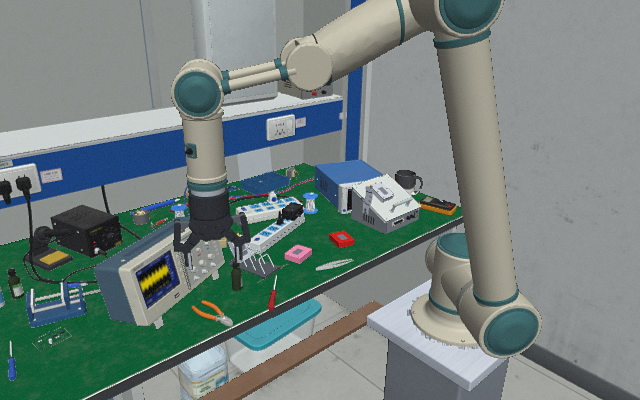

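View pics/top0.png

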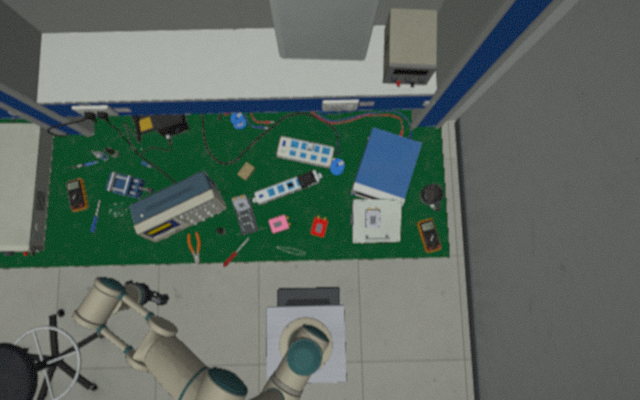

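The scene view shows the fixture with the module at about (380,193) and the rack at about (258,262), to the left of the pink (297,254) and red (342,239) look-alikes. In the top view the fixture is at (376,220) and the rack at (243,213). Next I'll enlarge both.

Run:
```python
import cv2,numpy as np
s=cv2.imread("pics/scene0.png");t=cv2.imread("pics/top0.png")
def c(i,x,y):
    p=cv2.resize(i[y:y+60,x:x+80],None,fx=5,fy=5,interpolation=cv2.INTER_CUBIC)
    for k in range(0,80,10):
        cv2.putText(p,str(x+k),(k*5,8),0,.3,(0,255,255),1); cv2.line(p,(k*5,9),(k*5,14),(0,255,255),1)
    for k in range(0,60,10):
        cv2.putText(p,str(y+k),(0,k*5+4),0,.3,(0,255,255),1); cv2.line(p,(20,k*5),(25,k*5),(0,255,255),1)
    return p
cv2.imwrite("pics/m1.png",np.vstack([np.hstack([c(s,345,173),c(t,340,190)]),np.hstack([c(s,225,230),c(t,215,185)])]))
```

```text
(no output)
```

View pics/m1.png

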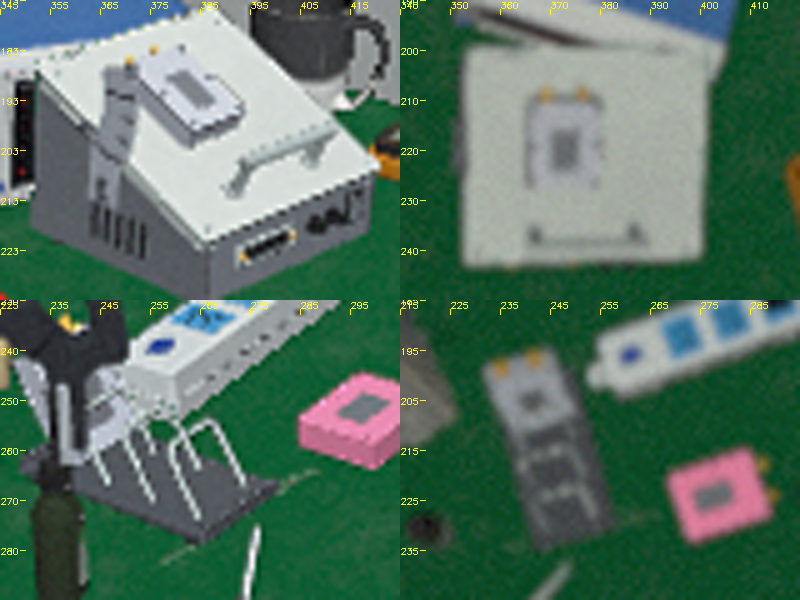

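The crop shows the module (brass ends up, grey label) at scene (383,191) and top (373,218). It is silver and sits behind the bar, so it is the one meant; the pink module at top (277,224) and the red one at top (319,226) are look-alikes. The rack's front corners are at top (243,235) and (257,230), and its two front slots are empty. Next I'll fit the poses from both views.

```bash
cat > geo.py <<'E'
import numpy as np
from scipy.spatial.transform import Rotation as R
from scipy.optimize import least_squares
C={"s":(488.127,314.398,198.371,[-0.52335929,0.93204124,0.75176774],[-0.34580985,-0.2238986,0.50337488,0.75953847]),
   "t":(398.525,315.4606,201.1295,[0.35723268,-0.05121794,1.66981251],[-0.69765082,-0.04722326,0.04646064,0.71336856])}
rot=lambda q:R.from_quat(np.roll(q,-1))
def proj(c,P):
    f,cx,cy,p,q=C[c]; X=rot(q).inv().apply(np.atleast_2d(P)-p); return np.c_[cx-f*X[:,0]/X[:,2],cy+f*X[:,1]/X[:,2]]
def tri(us,ut):
    return least_squares(lambda P:np.r_[proj("s",P)[0]-us,proj("t",P)[0]-ut],[.5,0,.1]).x
def pose(v): return lambda P:R.from_euler("z",v[2]).apply(np.atleast_2d(P))+[v[0],v[1],0]
def cover(P,a=0):  # cover_hinge frame -> fixture frame, opening a
    return R.from_euler("y",-np.radians(25)+a).apply(np.atleast_2d(P))+[.078,0,.130]
def fit(obs,T,x0):  # obs: (cam,point,u,v)
    f=lambda v:np.concatenate([proj(c,T(v)(P))[0]-[u,w] for c,P,u,w in obs])
    r=least_squares(f,x0,loss="soft_l1"); return r.x,f(r.x).reshape(-1,2)
E
cat > fit.py <<'E'
from geo import *
np.set_printoptions(precision=4,suppress=True)
k=lambda x,y,z:cover([x,y,z])[0]
S=lambda a,b:(345+a/5,173+b/5); T=lambda a,b:(340+a/5,190+b/5)
F=[("s",k(-.18,.094,.004),*S(208,243)),("s",k(0,.094,.004),*S(38,68)),("s",k(-.18,-.094,.004),*S(380,165)),("s",k(-.15,0,.034),*S(288,145)),
("t",k(-.18,.094,.004),*T(64,266)),("t",k(-.18,-.094,.004),*T(300,258)),("t",k(0,.094,.004),*T(64,50)),("t",k(0,-.094,.004),*T(308,55)),("t",k(-.15,0,.034),*T(188,238))]
fx,r=fit(F,pose,[.55,-.3,0]);print("fixture",fx,np.degrees(fx[2]));print(r)
print("bar tri",tri(S(288,145),T(188,238)),"model",pose(fx)(k(-.15,0,.034)))
S2=lambda a,b:(225+a/5,230+b/5-60); T2=lambda a,b:(215+a/5,185+b/5)
h=.044*np.cos(np.pi/6);g=.022
Q=[("s",[-.07,-.035,.01],*S2(280,487)),("s",[-.07,.035,.01],*S2(203,540)),("s",[-.055,.019,.01],*S2(198,522)),("s",[-.055,-.019,.01],*S2(246,487)),("s",[-.021,.019,.01],*S2(153,500)),("s",[-.021,-.019,.01],*S2(200,468)),
("t",[-.07,.035,.01],*T2(140,250)),("t",[-.07,-.035,.01],*T2(212,227)),("t",[.07,-.035,.01],*T2(160,48))]
rk,r=fit(Q,pose,[.5,.2,0]);print("rack",rk,np.degrees(rk[2]));print(r)
print("rack front-left corner tri",tri(S2(203,540),T2(140,250)))
# module on cover: param u,v,yaw in cover frame
M=lambda v:lambda P:pose(fx)(cover(R.from_euler("z",v[2]).apply(np.atleast_2d(P))+[v[0],v[1],.004]))
m=lambda a,b:[a*.035,b*.028,.02]
O=[("s",m(1,1),*S(139,60)),("s",m(-1,1),*S(193,135)),("s",m(-1,-1),*S(243,105)),("t",m(1,1),*T(128,98)),("t",m(1,-1),*T(202,98)),("t",m(-1,-1),*T(200,186)),("t",m(-1,1),*T(128,184))]
md,r=fit(O,M,[-.08,0,0]);print("module",md,np.degrees(md[2]));print(r)
print("mid",M(md)([0,0,.01]),"label tri",tri(S(190,90),T(165,152)))
np.savez("poses.npz",fx=fx,rk=rk,md=md)
E
python3 fit.py
```

```text
fixture [ 0.4846 -0.2927  0.0051] 0.29338377378323904
[[-0.1894 -0.3374]
 [-1.053  -0.97  ]
 [ 0.6286  0.0164]
 [-0.4137 -0.7144]
 [ 0.2169  0.2163]
 [-0.2855  0.5344]
 [ 0.3296  0.729 ]
 [-0.1507 -1.5918]
 [ 0.1031  1.1751]]
bar tri [ 0.4147 -0.2953  0.0933] model [[ 0.4123 -0.2931  0.0974]]
rack [0.5175 0.2433 0.2894] 16.583062138001303
[[-0.4613 -0.8663]
 [ 0.3082 -0.5115]
 [ 0.5159 -1.0292]
 [-1.096   0.0883]
 [ 0.0713 -0.0545]
 [-1.237   0.6017]
 [-1.0869  0.7319]
 [ 0.6393  0.1612]
 [ 1.4454  4.2539]]
rack front-left corner tri [0.4446 0.2543 0.0052]
module [-0.0701  0.0183  0.0051] 0.29025016913557466
[[-3.1177 -0.2475]
 [-0.353  -1.8568]
 [ 0.3372 -0.0623]
 [ 0.2914  1.0395]
 [-0.034   0.574 ]
 [ 0.0464 -0.1146]
 [ 0.1658  0.7444]]
mid [[ 0.493  -0.2743  0.113 ]] label tri [ 0.4834 -0.2747  0.1176]
```

```bash
cat > ov.py <<'E'
import cv2,sys
from geo import *
def box(a,b):
    import itertools
    V=[np.where(m,b,a) for m in itertools.product([0,1],repeat=3)]
    return [(V[i],V[j]) for i in range(8) for j in range(i) if np.sum(V[i]!=V[j])==1]
def overlay(img,c,x,y,w,h,z,L):
    p=cv2.resize(img[y:y+h,x:x+w],None,fx=z,fy=z,interpolation=cv2.INTER_CUBIC)
    for a,b,col in L:
        q=(np.r_[proj(c,a),proj(c,b)]-[x,y]+.0)*z
        cv2.line(p,*[tuple(int(round(e)) for e in k) for k in q],col,1,cv2.LINE_AA)
    return p
def lines(fx,rk,md,mid=True,a=0):
    L=[]
    for A,B in box(np.array([-.18,-.094,0]),np.array([0,.094,.004])): L.append((pose(fx)(cover(A,a)),pose(fx)(cover(B,a)),(0,0,255)))
    L.append((pose(fx)(cover([-.15,-.048,.034],a)),pose(fx)(cover([-.15,.048,.034],a)),(255,0,0)))
    if mid:
        for A,B in box(np.array([-.035,-.028,0]),np.array([.035,.028,.02])):
            f=lambda P:pose(fx)(cover(R.from_euler("z",md[2]).apply(P)+[md[0],md[1],.004]))
            L.append((f(A),f(B),(255,0,255)))
    for A,B in box(np.array([-.07,-.035,0]),np.array([.07,.035,.01])): L.append((pose(rk)(A),pose(rk)(B),(0,255,255)))
    s,cc=.5*.044,.044*np.cos(np.pi/6)
    for X in(-.055,-.021,.013,.047):
        U=[[X,.019,.01],[X+s,.019,.01+cc],[X+s,-.019,.01+cc],[X,-.019,.01]]
        for i in range(3): L.append((pose(rk)(U[i]),pose(rk)(U[i+1]),(0,0,255)))
    return L
if __name__=="__main__":
    d=np.load("poses.npz");L=lines(d["fx"],d["rk"],d["md"])
    s=cv2.imread("pics/scene0.png");t=cv2.imread("pics/top0.png")
    cv2.imwrite("pics/ov1.png",np.vstack([np.hstack([overlay(s,"s",345,173,80,60,5,L),overlay(t,"t",340,190,80,60,5,L)]),np.hstack([overlay(s,"s",225,230,80,60,5,L),overlay(t,"t",215,185,80,60,5,L)])]))
E
python3 ov.py
```

```text
(no output)
```

View pics/ov1.png

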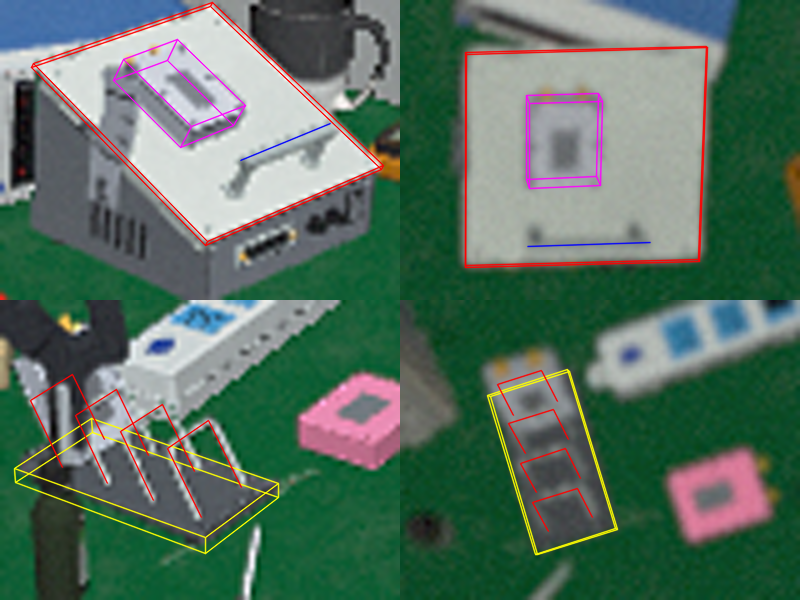

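The overlay matches both the fixture and the rack to within a few mm. The bar triangulates at z of about 0.094, against 0.097 expected. I'll travel to a point above the module.

```bash
python3 -m pendant '[{"dx":-0.0255,"dy":-0.028,"dz":-0.005},{"dx":-0.0255,"dy":-0.028,"dz":-0.005},{"dx":-0.0255,"dy":-0.028,"dz":-0.005},{"dx":-0.0255,"dy":-0.028,"dz":-0.005},{"dx":-0.0255,"dy":-0.028,"dz":-0.005},{"dx":-0.0255,"dy":-0.028,"dz":-0.005},{"dx":-0.0255,"dy":-0.028,"dz":-0.005},{"dx":-0.0255,"dy":-0.028,"dz":-0.005},{"dx":-0.0255,"dy":-0.028,"dz":-0.005},{"dx":-0.0255,"dy":-0.028,"dz":-0.005},{"dx":-0.0255,"dy":-0.028,"dz":-0.005},{"dx":-0.0255,"dy":-0.028,"dz":-0.005}]'
python3 -m pendant '[{"dx":-0.0255,"dy":-0.028},{"dx":-0.0255,"dy":-0.028},{"dx":-0.0255,"dy":-0.028},{"dx":-0.0255,"dy":-0.028},{"dx":-0.0255,"dy":-0.028},{"dx":-0.0255,"dy":-0.028},{"dx":-0.0255,"dy":-0.028},{"dx":-0.0255,"dy":-0.028},{"dx":-0.0255,"dy":-0.028},{"dx":-0.0255,"dy":-0.028},{"rz":7},{"rz":7}]'
python3 -m pendant '[{"rz":7},{"rz":7},{"rz":7},{"rz":7},{"rz":7},{"rz":7},{"rz":7},{"rz":7},{"rz":7},{"rz":7},{"rz":7},{"rz":7}]'
python3 -m pendant '[{"rz":7},{"rz":7},{"rz":7},{"rz":7},{"rz":7},{"rz":7},{"rz":7},{"rz":7},{"ry":5},{"ry":5},{}]'
cat > st.py <<'E'
from rig import manip
from geo import *
np.set_printoptions(precision=4,suppress=True)
s=manip.get_state(); print(s["clock"],"q",s["qpos"],"\np",s["position"],"w",s["width"],"gf",s["gripper_force"],"F",s["contact_force"]); print(rot(s["ee_rot"]).as_matrix())
E
python3 st.py
```

```text
0.1 q [ 1.01    0.2765  1.506   0.      1.3607 -0.121 ] 
p [0.2445 0.5199 0.2305] w 0.08562705089803936 gf 0.0 F [0.0586 0.1676 0.3225]
[[-0.9048  0.4258 -0.0009]
 [ 0.4258  0.9048 -0.0014]
 [ 0.0002 -0.0017 -1.    ]]invalid input
invalid input
invalid input
invalid input
```

```bash
python3 -m pendant '[{"dx":-0.0255,"dy":-0.028,"dz":-0.005,"rx":0,"ry":0,"rz":0,"hand":0.085}]'; python3 -m pendant '[{"dx":-0.0255,"dy":-0.028,"dz":-0.005}]' 40;  python3 -m pendant '[{"dx":-0.0255,"dy":-0.028,"dz":-0.005,"hand":0.085}]'
```

```text
clock: 0.18
position: [0.255, 0.4882, 0.2344]
ee_rot: [-0.001, 0.216, 0.976, 0.001]
contact_force: [1.3, -0.4, -0.5]
width: 0.0852
gripper_force: 0.0invalid input
invalid input
```

All keys are required in every row, so I'll write them out.

```bash
python3 -m pendant '[{"dx":-0.0255,"dy":-0.028,"dz":-0.005,"rx":0,"ry":0,"rz":0,"hand":0.085},{"dx":-0.0255,"dy":-0.028,"dz":-0.005,"rx":0,"ry":0,"rz":0,"hand":0.085},{"dx":-0.0255,"dy":-0.028,"dz":-0.005,"rx":0,"ry":0,"rz":0,"hand":0.085},{"dx":-0.0255,"dy":-0.028,"dz":-0.005,"rx":0,"ry":0,"rz":0,"hand":0.085},{"dx":-0.0255,"dy":-0.028,"dz":-0.005,"rx":0,"ry":0,"rz":0,"hand":0.085},{"dx":-0.0255,"dy":-0.028,"dz":-0.005,"rx":0,"ry":0,"rz":0,"hand":0.085},{"dx":-0.0255,"dy":-0.028,"dz":-0.005,"rx":0,"ry":0,"rz":0,"hand":0.085},{"dx":-0.0255,"dy":-0.028,"dz":-0.005,"rx":0,"ry":0,"rz":0,"hand":0.085},{"dx":-0.0255,"dy":-0.028,"dz":-0.005,"rx":0,"ry":0,"rz":0,"hand":0.085},{"dx":-0.0255,"dy":-0.028,"dz":-0.005,"rx":0,"ry":0,"rz":0,"hand":0.085},{"dx":-0.0255,"dy":-0.028,"dz":-0.005,"rx":0,"ry":0,"rz":0,"hand":0.085}]' | head -2
python3 -m pendant '[{"dx":-0.0255,"dy":-0.028,"dz":0,"rx":0,"ry":0,"rz":0,"hand":0.085},{"dx":-0.0255,"dy":-0.028,"dz":0,"rx":0,"ry":0,"rz":0,"hand":0.085},{"dx":-0.0255,"dy":-0.028,"dz":0,"rx":0,"ry":0,"rz":0,"hand":0.085},{"dx":-0.0255,"dy":-0.028,"dz":0,"rx":0,"ry":0,"rz":0,"hand":0.085},{"dx":-0.0255,"dy":-0.028,"dz":0,"rx":0,"ry":0,"rz":0,"hand":0.085},{"dx":-0.0255,"dy":-0.028,"dz":0,"rx":0,"ry":0,"rz":0,"hand":0.085},{"dx":-0.0255,"dy":-0.028,"dz":0,"rx":0,"ry":0,"rz":0,"hand":0.085},{"dx":-0.0255,"dy":-0.028,"dz":0,"rx":0,"ry":0,"rz":0,"hand":0.085},{"dx":-0.0255,"dy":-0.028,"dz":0,"rx":0,"ry":0,"rz":0,"hand":0.085},{"dx":-0.0255,"dy":-0.028,"dz":0,"rx":0,"ry":0,"rz":0,"hand":0.085},{"dx":0,"dy":0,"dz":0,"rx":0,"ry":0,"rz":7,"hand":0.085},{"dx":0,"dy":0,"dz":0,"rx":0,"ry":0,"rz":7,"hand":0.085}]' | head -2
python3 -m pendant '[{"dx":0,"dy":0,"dz":0,"rx":0,"ry":0,"rz":7,"hand":0.085},{"dx":0,"dy":0,"dz":0,"rx":0,"ry":0,"rz":7,"hand":0.085},{"dx":0,"dy":0,"dz":0,"rx":0,"ry":0,"rz":7,"hand":0.085},{"dx":0,"dy":0,"dz":0,"rx":0,"ry":0,"rz":7,"hand":0.085},{"dx":0,"dy":0,"dz":0,"rx":0,"ry":0,"rz":7,"hand":0.085},{"dx":0,"dy":0,"dz":0,"rx":0,"ry":0,"rz":7,"hand":0.085},{"dx":0,"dy":0,"dz":0,"rx":0,"ry":0,"rz":7,"hand":0.085},{"dx":0,"dy":0,"dz":0,"rx":0,"ry":0,"rz":7,"hand":0.085},{"dx":0,"dy":0,"dz":0,"rx":0,"ry":0,"rz":7,"hand":0.085},{"dx":0,"dy":0,"dz":0,"rx":0,"ry":0,"rz":7,"hand":0.085},{"dx":0,"dy":0,"dz":0,"rx":0,"ry":0,"rz":7,"hand":0.085},{"dx":0,"dy":0,"dz":0,"rx":0,"ry":0,"rz":7,"hand":0.085}]' | head -1
python3 -m pendant '[{"dx":0,"dy":0,"dz":0,"rx":0,"ry":0,"rz":7,"hand":0.085},{"dx":0,"dy":0,"dz":0,"rx":0,"ry":0,"rz":7,"hand":0.085},{"dx":0,"dy":0,"dz":0,"rx":0,"ry":0,"rz":7,"hand":0.085},{"dx":0,"dy":0,"dz":0,"rx":0,"ry":0,"rz":7,"hand":0.085},{"dx":0,"dy":0,"dz":0,"rx":0,"ry":0,"rz":7,"hand":0.085},{"dx":0,"dy":0,"dz":0,"rx":0,"ry":0,"rz":7,"hand":0.085},{"dx":0,"dy":0,"dz":0,"rx":0,"ry":0,"rz":7,"hand":0.085},{"dx":0,"dy":0,"dz":0,"rx":0,"ry":0,"rz":7,"hand":0.085},{"dx":0,"dy":0,"dz":0,"rx":0,"ry":5,"rz":0,"hand":0.085},{"dx":0,"dy":0,"dz":0,"rx":0,"ry":5,"rz":0,"hand":0.085},{"dx":0,"dy":0,"dz":0,"rx":0,"ry":0,"rz":0,"hand":0.085}]' | head -1
python3 st.py
```

```text
clock: 1.1
position: [0.3784, 0.0842, 0.2914]
clock: 2.1
position: [0.4903, -0.2783, 0.2897]
clock: 3.1
clock: 4.02
4.0167 q [-0.7147  0.1447  1.5464  0.1198  1.3236  0.8221] 
p [ 0.4871 -0.2749  0.2904] w 0.08504249432158643 gf 0.0 F [-0.6048  1.488  -0.1752]
[[ 0.985   0.0122  0.1722]
 [ 0.0117 -0.9999  0.004 ]
 [ 0.1722 -0.0019 -0.9851]]
```

```bash
python3 -m pendant '[{"dx":-0.0054,"dy":-0.0002,"dz":0.032,"rx":0,"ry":0,"rz":0,"hand":0.085},{"dx":-0.0054,"dy":-0.0002,"dz":0.032,"rx":0,"ry":0,"rz":0,"hand":0.085},{"dx":-0.0054,"dy":-0.0002,"dz":0.032,"rx":0,"ry":0,"rz":0,"hand":0.085},{"dx":-0.0054,"dy":-0.0002,"dz":0.032,"rx":0,"ry":0,"rz":0,"hand":0.085},{"dx":-0.0054,"dy":-0.0002,"dz":0.02,"rx":0,"ry":0,"rz":0,"hand":0.085},{"dx":0,"dy":0,"dz":0.018,"rx":0,"ry":0,"rz":0,"hand":0.085},{"dx":0,"dy":0,"dz":0.018,"rx":0,"ry":0,"rz":0,"hand":0.085},{"dx":0,"dy":0,"dz":0,"rx":0,"ry":0,"rz":0,"hand":0.085},{"dx":0,"dy":0,"dz":0,"rx":0,"ry":0,"rz":0,"hand":0.085}]'; python3 st.py
python3 - <<'E'
from rig import manip
import cv2
d=manip.get_image("scene")["frame"][150:225,350:450,::-1]
cv2.imwrite("pics/g1.png",cv2.resize(d,None,fx=6,fy=6,interpolation=cv2.INTER_CUBIC))
E
```

```text
clock: 4.77
position: [0.4955, -0.2744, 0.1044]
ee_rot: [-0.002, 0.996, 0.007, 0.086]
contact_force: [-0.6, -0.5, 0.2]
width: 0.0848
gripper_force: 0.0
4.7667 q [-0.7028  0.2975  1.8345  0.1475  0.8861  0.7672] 
p [ 0.4955 -0.2744  0.1044] w 0.08476761048680133 gf 0.0 F [-0.6042 -0.454   0.1592]
[[ 0.9852  0.0146  0.171 ]
 [ 0.0141 -0.9999  0.0044]
 [ 0.171  -0.0019 -0.9853]]
```

View pics/g1.png

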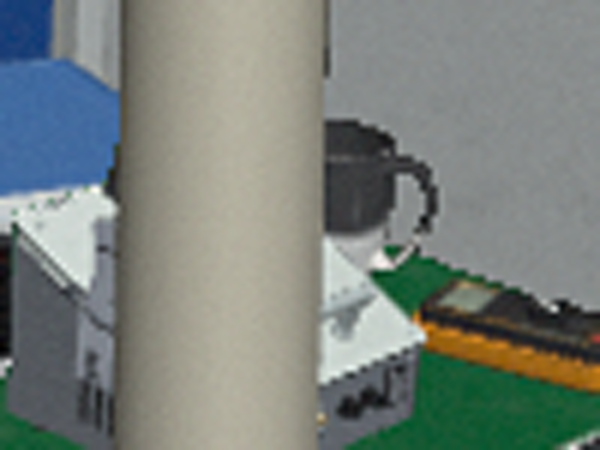

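The robot's upper arm hides the grasp, so I'll close on the force and width readings.

```bash
python3 -m pendant '[{"dx":0,"dy":0,"dz":0,"rx":0,"ry":0,"rz":0,"hand":0.06},{"dx":0,"dy":0,"dz":0,"rx":0,"ry":0,"rz":0,"hand":0.06},{"dx":0,"dy":0,"dz":0,"rx":0,"ry":0,"rz":0,"hand":0.06},{"dx":0,"dy":0,"dz":0,"rx":0,"ry":0,"rz":0,"hand":0.045},{"dx":0,"dy":0,"dz":0,"rx":0,"ry":0,"rz":0,"hand":0.045},{"dx":0,"dy":0,"dz":0,"rx":0,"ry":0,"rz":0,"hand":0.045},{"dx":0,"dy":0,"dz":0,"rx":0,"ry":0,"rz":0,"hand":0.045}]' 40; python3 st.py
```

```text
clock: 5.4
position: [0.4959, -0.2752, 0.1067]
ee_rot: [-0.0, 0.996, 0.007, 0.088]
contact_force: [-1.5, 1.2, 6.2]
width: 0.055
gripper_force: 43.6
5.4 q [-0.7038  0.2937  1.8344  0.1484  0.8849  0.7664] 
p [ 0.4959 -0.2752  0.1067] w 0.055014659399409686 gf 43.58241856098175 F [-1.4943  1.192   6.2305]
[[ 0.9844  0.0138  0.1752]
 [ 0.0137 -0.9999  0.0013]
 [ 0.1752  0.0011 -0.9845]]
```

Gripped at 55 mm, with the tips just touching the cover, which agrees with the modelled cover height. I'll lift and then compute the rotation and path to slot_1.

```bash
python3 -m pendant '[{"dx":0.002,"dy":0,"dz":-0.012,"rx":0,"ry":0,"rz":0,"hand":0.045},{"dx":0.004,"dy":0,"dz":-0.025,"rx":0,"ry":0,"rz":0,"hand":0.045},{"dx":0.007,"dy":0,"dz":-0.038,"rx":0,"ry":0,"rz":0,"hand":0.045},{"dx":0.007,"dy":0,"dz":-0.038,"rx":0,"ry":0,"rz":0,"hand":0.045},{"dx":0.007,"dy":0,"dz":-0.038,"rx":0,"ry":0,"rz":0,"hand":0.045},{"dx":0.005,"dy":0,"dz":-0.025,"rx":0,"ry":0,"rz":0,"hand":0.045},{"dx":0,"dy":0,"dz":0,"rx":0,"ry":0,"rz":0,"hand":0.045}]'
cat > plan.py <<'E'
from rig import manip
from geo import *
import sys
np.set_printoptions(precision=4,suppress=True)
from fit import Q
rk=fit(Q[:-1],pose,[.5,.2,0])[0]; print("rack",rk)
ry=float(sys.argv[4]) if len(sys.argv)>4 else 45
mid=pose(rk)([float(v)/1000 for v in sys.argv[1:4]])[0]
s=manip.get_state(); Rt=rot(s["ee_rot"])
z=R.from_euler("z",rk[2])
Rd=z*R.from_matrix(np.array([[1,0,0],[0,-1,0],[0,0,-1.]]))*R.from_euler("y",ry,degrees=True)
d=np.array([-.0024,0,-.0065])
tcp=mid-Rd.apply(d)
rv=(Rt.inv()*Rd).as_rotvec(degrees=True)
print("tcp now",s["position"],"goal",tcp,"\nrotvec tool deg",rv,"\nshift in now-tool",Rt.inv().apply(tcp-s["position"]),"shift in goal-tool",Rd.inv().apply(tcp-s["position"]))
print("axis down lean in goal-tool",Rd.inv().apply(z.apply([-.5,0,-.866])))
print("q",s["qpos"],"w",s["width"],"F",s["contact_force"],s["gripper_force"],s["clock"])
E
sed -i 's/^print/#print/' fit.py; python3 plan.py 13 0 97
```

```text
clock: 5.98
position: [0.4992, -0.2769, 0.2914]
ee_rot: [0.004, 0.996, 0.007, 0.092]
contact_force: [0.5, 0.3, -0.3]
width: 0.0552
gripper_force: 42.9
fixture [ 0.4846 -0.2927  0.0051] 0.29338377378323904
[[-0.1894 -0.3374]
 [-1.053  -0.97  ]
 [ 0.6286  0.0164]
 [-0.4137 -0.7144]
 [ 0.2169  0.2163]
 [-0.2855  0.5344]
 [ 0.3296  0.729 ]
 [-0.1507 -1.5918]
 [ 0.1031  1.1751]]
rack [0.5175 0.2433 0.2894] 16.583062138001303
[[-0.4613 -0.8663]
 [ 0.3082 -0.5115]
 [ 0.5159 -1.0292]
 [-1.096   0.0883]
 [ 0.0713 -0.0545]
 [-1.237   0.6017]
 [-1.0869  0.7319]
 [ 0.6393  0.1612]
 [ 1.4454  4.2539]]
module [-0.0701  0.0183  0.0051] 0.29025016913557466
[[-3.1177 -0.2475]
 [-0.353  -1.8568]
 [ 0.3372 -0.0623]
 [ 0.2914  1.0395]
 [-0.034   0.574 ]
 [ 0.0464 -0.1146]
 [ 0.1658  0.7444]]
rack [0.5176 0.2405 0.24  ]
tcp now [ 0.4992 -0.2769  0.2914] goal [0.5364 0.2451 0.0941] 
rotvec tool deg [  6.5647  34.3105 -11.4044] 
shift in now-tool [ 0.0082 -0.5231  0.1978] shift in goal-tool [-0.0263 -0.4982  0.2528]
axis down lean in goal-tool [-0.9659 -0.      0.2588]
q [-0.7024  0.1535  1.535   0.1188  1.3093  0.8313] w 0.05522265267597732 F [ 0.5192  0.2987 -0.3281] 42.90510356426239 5.9833
```

Dropping the poor back-right corner shifts the rack yaw by 3°. The rack should no longer be hidden, so I'll look at it again.

Run:
```python
from rig import manip
import cv2,numpy as np
def grab(n,x,y):
    f=np.mean([manip.get_image(n)["frame"].astype(float) for _ in range(4)],0).astype(np.uint8)[:,:,::-1]
    cv2.imwrite(f"pics/{n}1.png",f)
    p=cv2.resize(f[y:y+60,x:x+50],None,fx=8,fy=8,interpolation=cv2.INTER_CUBIC)
    p=cv2.convertScaleAbs(p,alpha=1.4)
    for k in range(0,60,10):
        cv2.line(p,(k*8,0),(k*8,8),(0,255,255),1);cv2.line(p,(0,k*8),(8,k*8),(0,255,255),1)
    return p
cv2.imwrite("pics/r2.png",np.hstack([grab("scene",235,230),grab("top",223,183)]))
```

```text
(no output)
```

View pics/r2.png

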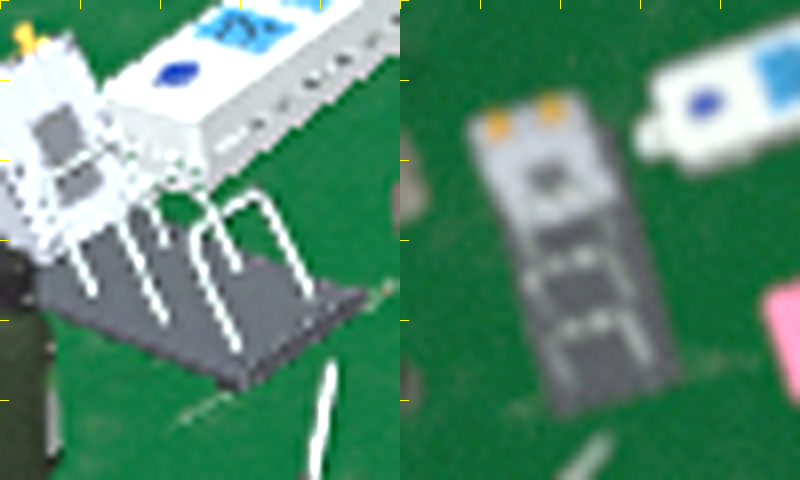

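```bash
sed -i 's/;print(.*$//' fit.py
cat > rack.py <<'E'
from geo import *
S=lambda a,b:(235+a/8,230+b/8); T=lambda a,b:(223+(a-400)/8,183+b/8)
Q=[("s",[-.07,.035,.01],*S(240,376)),("s",[-.07,-.035,.01],*S(370,288)),
("s",[-.055,.019,.01],*S(238,352)),("s",[-.055,-.019,.01],*S(310,298)),("s",[-.021,.019,.01],*S(165,324)),("s",[-.021,-.019,.01],*S(238,270)),("s",[.013,.019,.01],*S(95,297)),("s",[.013,-.019,.01],*S(165,246)),
("t",[-.07,.035,.01],*T(555,413)),("t",[-.07,-.035,.01],*T(682,372)),("t",[.07,-.035,.01],*T(606,113)),
("t",[-.055,.019,.01],*T(570,383)),("t",[-.055,-.019,.01],*T(648,360)),("t",[-.033,.019,.048],*T(563,328)),("t",[-.033,-.019,.048],*T(632,318)),("t",[.001,.019,.048],*T(540,268)),("t",[.001,-.019,.048],*T(605,253))]
rk,r=fit(Q,pose,[.5,.2,.2])
if __name__=="__main__":
    np.set_printoptions(precision=4,suppress=True); print(rk,np.degrees(rk[2])); print(r)
    for n in "st":
        print(n,fit([q for q in Q if q[0]==n],pose,[.5,.2,.2])[0])
    print("foot tri",tri(S(238,352),T(570,383)),tri(S(310,298),T(648,360)))
E
python3 rack.py; sed -i 's/^from fit import Q/from rack import rk/;s/^rk=fit.*$/print(rk)/' plan.py; python3 plan.py 13 0 97
```

```text
[0.5196 0.2401 0.2625] 15.037447441404348
[[ 0.7    -0.0224]
 [-0.4145  0.2477]
 [ 0.3701 -1.1441]
 [-0.3744 -0.1534]
 [ 0.2697 -1.1969]
 [-0.5114 -0.0649]
 [ 0.0175 -1.2888]
 [-0.3068 -0.3956]
 [-0.191   0.4929]
 [ 0.1815  0.8831]
 [ 0.9475  1.2931]
 [ 0.7206 -0.3064]
 [-0.2188  0.004 ]
 [-1.4568  0.8325]
 [-1.0797 -0.5324]
 [-0.7219  0.3539]
 [ 0.1329 -0.3726]]
s [0.5175 0.2412 0.2502]
t [0.5207 0.2399 0.2771]
foot tri [0.4601 0.247  0.0081] [0.4713 0.2065 0.0092]
[0.5196 0.2401 0.2625]
tcp now [ 0.4959 -0.2744  0.2825] goal [0.5383 0.2451 0.0941] 
rotvec tool deg [  6.5452  34.9455 -12.9006] 
shift in now-tool [ 0.0165 -0.5184  0.1952] shift in goal-tool [-0.0089 -0.4907  0.2575]
axis down lean in goal-tool [-0.9659 -0.      0.2588]
q [-0.7025  0.1598  1.5469  0.1184  1.3078  0.8311] w 0.05444086215424849 F [-0.6947  0.3443 -1.2436] 42.852081656455994 6.3833
```

```bash
python3 -m pendant '[{"dx":0,"dy":-0.02,"dz":0,"rx":0,"ry":0,"rz":0,"hand":0.045},{"dx":0,"dy":-0.04,"dz":0,"rx":0,"ry":0,"rz":0,"hand":0.045},{"dx":0,"dy":-0.04,"dz":0,"rx":0,"ry":0,"rz":0,"hand":0.045},{"dx":0,"dy":-0.04,"dz":0,"rx":0,"ry":0,"rz":0,"hand":0.045},{"dx":0,"dy":-0.04,"dz":0,"rx":0,"ry":0,"rz":0,"hand":0.045},{"dx":0,"dy":-0.04,"dz":0,"rx":0,"ry":0,"rz":0,"hand":0.045},{"dx":0,"dy":-0.04,"dz":0,"rx":0,"ry":0,"rz":0,"hand":0.045},{"dx":0,"dy":-0.04,"dz":0,"rx":0,"ry":0,"rz":0,"hand":0.045},{"dx":0,"dy":-0.04,"dz":0,"rx":0,"ry":0,"rz":0,"hand":0.045},{"dx":0,"dy":-0.04,"dz":0,"rx":0,"ry":0,"rz":0,"hand":0.045},{"dx":0,"dy":-0.04,"dz":0,"rx":0,"ry":0,"rz":0,"hand":0.045},{"dx":0,"dy":-0.04,"dz":0,"rx":0,"ry":0,"rz":0,"hand":0.045}]' | head -2
python3 -m pendant '[{"dx":0,"dy":-0.04,"dz":0,"rx":0,"ry":0,"rz":0,"hand":0.045},{"dx":0,"dy":-0.02,"dz":0,"rx":0,"ry":0,"rz":0,"hand":0.045},{"dx":0,"dy":0,"dz":0,"rx":1.09,"ry":5.8,"rz":-2.15,"hand":0.045},{"dx":0,"dy":0,"dz":0,"rx":1.09,"ry":5.8,"rz":-2.15,"hand":0.045},{"dx":0,"dy":0,"dz":0,"rx":1.09,"ry":5.8,"rz":-2.15,"hand":0.045},{"dx":0,"dy":0,"dz":0,"rx":1.09,"ry":5.8,"rz":-2.15,"hand":0.045},{"dx":0,"dy":0,"dz":0,"rx":1.09,"ry":5.8,"rz":-2.15,"hand":0.045},{"dx":0,"dy":0,"dz":0,"rx":1.09,"ry":5.8,"rz":-2.15,"hand":0.045},{"dx":0,"dy":0,"dz":0,"rx":0,"ry":0,"rz":0,"hand":0.045},{"dx":0,"dy":0,"dz":0,"rx":0,"ry":0,"rz":0,"hand":0.045}]' | head -2
python3 plan.py 13 0 97
```

```text
clock: 7.38
position: [0.4892, 0.1871, 0.2836]
clock: 8.22
position: [0.4869, 0.244, 0.2815]
[0.5196 0.2401 0.2625]
tcp now [0.4869 0.244  0.2815] goal [0.5383 0.2451 0.0941] 
rotvec tool deg [0.1684 0.4226 0.0723] 
shift in now-tool [-0.096   0.0116  0.1685] shift in goal-tool [-0.0973  0.0122  0.1678]
axis down lean in goal-tool [-0.9659 -0.      0.2588]
q [ 0.4063 -0.1158  2.0907 -0.2647  0.4068  1.9163] w 0.05494117584208509 F [ 0.4692  0.6996 -0.4685] 43.00595462322235 8.2167
```

```bash
python3 -m pendant '[{"dx":-0.0192,"dy":0.0023,"dz":0.0337,"rx":0,"ry":0.1,"rz":0,"hand":0.045},{"dx":-0.0192,"dy":0.0023,"dz":0.0337,"rx":0,"ry":0.1,"rz":0,"hand":0.045},{"dx":-0.0192,"dy":0.0023,"dz":0.0337,"rx":0,"ry":0.1,"rz":0,"hand":0.045},{"dx":-0.0192,"dy":0.0023,"dz":0.0337,"rx":0,"ry":0.1,"rz":0,"hand":0.045},{"dx":-0.0192,"dy":0.0023,"dz":0.0337,"rx":0,"ry":0,"rz":0,"hand":0.045},{"dx":0,"dy":0,"dz":0,"rx":0,"ry":0,"rz":0,"hand":0.045},{"dx":0,"dy":0,"dz":0,"rx":0,"ry":0,"rz":0,"hand":0.045}]' | head -2
python3 plan.py -18 0 46
python3 - <<'E'
from rig import manip
from ov import *
d=np.load("poses.npz"); from rack import rk
s=manip.get_state();Rt=rot(s["ee_rot"])
md=lambda P:Rt.apply(R.from_euler("y",15,degrees=True).apply(0*np.array(P))+0)
# module box in tool frame: module x up-lean; tool x,z
z=R.from_euler("z",rk[2]); mid=s["position"]+Rt.apply([-.0024,0,-.0065])
L=lines(d["fx"],rk,d["md"],mid=False)
for A,B in box(np.array([-.035,-.028,-.01]),np.array([.035,.028,.01])):
    f=lambda P:mid+z.apply(R.from_euler("y",-60,degrees=True).apply(P)); L.append((f(A),f(B),(255,0,255)))
I=[manip.get_image(n)["frame"][:,:,::-1].copy() for n in("scene","top")]
p=overlay(I[0],"s",225,215,50,66,8,L),overlay(I[1],"t",220,183,50,66,8,[])
cv2.imwrite("pics/pre.png",np.hstack(p))
E
```

```text
clock: 8.8
position: [0.5394, 0.2234, 0.1784]
[0.5196 0.2401 0.2625]
tcp now [0.5394 0.2234 0.1784] goal [0.5083 0.2371 0.0431] 
rotvec tool deg [2.8949 0.286  3.8953] 
shift in now-tool [-0.1121 -0.0328  0.0762] shift in goal-tool [-0.1144 -0.0212  0.077 ]
axis down lean in goal-tool [-0.9659 -0.      0.2588]
q [ 0.3389  0.0903  2.2158 -1.0688  0.1192  2.6232] w 0.05505737745168475 F [ 0.0693 -0.1621 -0.5726] 43.07477653026581 8.8
```

View pics/pre.png

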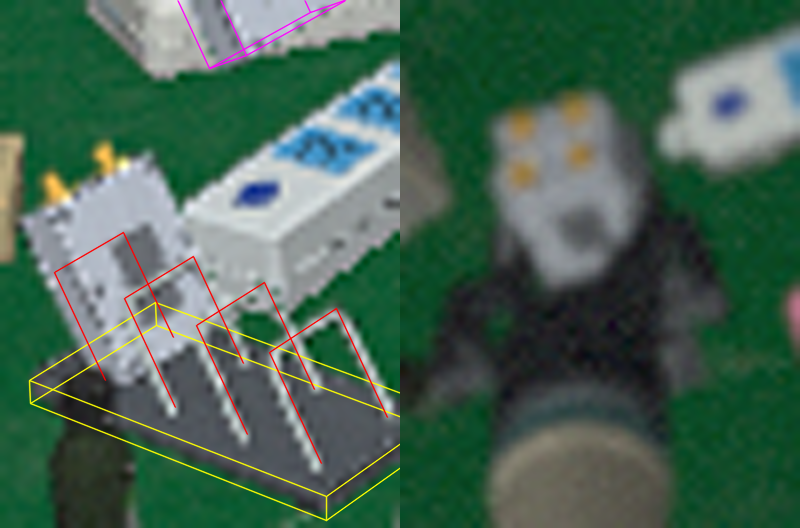

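The wrist has reached its limit (joint 5 at 0.12, joint 6 at 2.62), so a 45° tool tilt can't be reached at the rack. I'll back out, lay the module back on the cover and regrasp it with the tool leaning the other way, so that the placing tilt is about 20°.

```bash
python3 -m pendant '[{"dx":0.019,"dy":-0.001,"dz":-0.0337,"rx":0,"ry":0,"rz":0,"hand":0.045},{"dx":0.019,"dy":-0.001,"dz":-0.0337,"rx":0,"ry":0,"rz":0,"hand":0.045},{"dx":0.019,"dy":-0.001,"dz":-0.0337,"rx":0,"ry":0,"rz":0,"hand":0.045},{"dx":0,"dy":0,"dz":0,"rx":0,"ry":-6,"rz":0,"hand":0.045},{"dx":0,"dy":0,"dz":0,"rx":0,"ry":-6,"rz":0,"hand":0.045},{"dx":0,"dy":0,"dz":0,"rx":0,"ry":-6,"rz":0,"hand":0.045},{"dx":0,"dy":0,"dz":0,"rx":0,"ry":-6,"rz":0,"hand":0.045},{"dx":0,"dy":0,"dz":0,"rx":0,"ry":-6,"rz":0,"hand":0.045},{"dx":0,"dy":0,"dz":0,"rx":0,"ry":-5,"rz":0,"hand":0.045},{"dx":0,"dy":0,"dz":0,"rx":0,"ry":0,"rz":0,"hand":0.045}]' | head -2
cat > goto.py <<'E'
# goto.py x y z(mm world TCP) yaw tilt
from rig import manip
from geo import *
import sys
np.set_printoptions(precision=4,suppress=True)
v=[float(a) for a in sys.argv[1:]]
s=manip.get_state(); Rt=rot(s["ee_rot"])
Rd=R.from_euler("z",v[3],degrees=True)*R.from_matrix(np.diag([1.,-1,-1]))*R.from_euler("y",v[4],degrees=True)
D=np.array(v[:3])/1000-s["position"]
print("p",s["position"],"rotvec",(Rt.inv()*Rd).as_rotvec(degrees=True),"shift now-tool",Rt.inv().apply(D),"goal-tool",Rd.inv().apply(D))
print("q",s["qpos"],"w",s["width"],"F",s["contact_force"],"gf",s["gripper_force"],s["clock"])
E
python3 goto.py 492 -275 260 0.6 10
```

```text
clock: 9.73
position: [0.5263, 0.2218, 0.2475]
p [0.5263 0.2218 0.2475] rotvec [ 2.7793 -1.5003 15.0363] shift now-tool [-0.1641  0.4703  0.0018] goal-tool [-0.0367  0.4964 -0.0191]
q [ 0.3474  0.1729  1.6239 -0.1197  1.1666  1.6864] w 0.054791826857009576 F [ 1.1688  0.8642 -0.9045] gf 43.05986166000366 9.7333
```

```bash
python3 -m pendant '[{"dx":0,"dy":0,"dz":0,"rx":0.93,"ry":-0.5,"rz":5,"hand":0.045},{"dx":0,"dy":0,"dz":0,"rx":0.93,"ry":-0.5,"rz":5,"hand":0.045},{"dx":0,"dy":0,"dz":0,"rx":0.93,"ry":-0.5,"rz":5,"hand":0.045},{"dx":-0.0028,"dy":0.0382,"dz":-0.0015,"rx":0,"ry":0,"rz":0,"hand":0.045},{"dx":-0.0028,"dy":0.0382,"dz":-0.0015,"rx":0,"ry":0,"rz":0,"hand":0.045},{"dx":-0.0028,"dy":0.0382,"dz":-0.0015,"rx":0,"ry":0,"rz":0,"hand":0.045},{"dx":-0.0028,"dy":0.0382,"dz":-0.0015,"rx":0,"ry":0,"rz":0,"hand":0.045},{"dx":-0.0028,"dy":0.0382,"dz":-0.0015,"rx":0,"ry":0,"rz":0,"hand":0.045},{"dx":-0.0028,"dy":0.0382,"dz":-0.0015,"rx":0,"ry":0,"rz":0,"hand":0.045},{"dx":-0.0028,"dy":0.0382,"dz":-0.0015,"rx":0,"ry":0,"rz":0,"hand":0.045},{"dx":-0.0028,"dy":0.0382,"dz":-0.0015,"rx":0,"ry":0,"rz":0,"hand":0.045},{"dx":-0.0028,"dy":0.0382,"dz":-0.0015,"rx":0,"ry":0,"rz":0,"hand":0.045}]' | head -2
python3 -m pendant '[{"dx":-0.0028,"dy":0.0382,"dz":-0.0015,"rx":0,"ry":0,"rz":0,"hand":0.045},{"dx":-0.0028,"dy":0.0382,"dz":-0.0015,"rx":0,"ry":0,"rz":0,"hand":0.045},{"dx":-0.0028,"dy":0.0382,"dz":-0.0015,"rx":0,"ry":0,"rz":0,"hand":0.045},{"dx":-0.0028,"dy":0.0382,"dz":-0.0015,"rx":0,"ry":0,"rz":0,"hand":0.045},{"dx":0,"dy":0,"dz":0,"rx":0,"ry":0,"rz":0,"hand":0.045},{"dx":0,"dy":0,"dz":0,"rx":0,"ry":0,"rz":0,"hand":0.045}]' | head -2
python3 goto.py 495 -275 109 0.6 10
```

```text
clock: 10.73
position: [0.4976, -0.1255, 0.2567]
clock: 11.23
position: [0.4877, -0.2789, 0.2607]
p [ 0.4877 -0.2789  0.2607] rotvec [ 0.301   0.0769 -0.122 ] shift now-tool [-0.0189 -0.0046  0.1507] goal-tool [-0.0191 -0.0039  0.1507]
q [-0.7161  0.1604  1.5999  0.1168  1.2498  0.8172] w 0.05497353556947339 F [-0.5576  0.1843 -0.729 ] gf 43.28997194766998 11.2333
```

```bash
python3 -m pendant '[{"dx":-0.0047,"dy":-0.0011,"dz":0.034,"rx":0,"ry":0,"rz":0,"hand":0.045},{"dx":-0.0047,"dy":-0.0011,"dz":0.034,"rx":0,"ry":0,"rz":0,"hand":0.045},{"dx":-0.0047,"dy":-0.0011,"dz":0.034,"rx":0,"ry":0,"rz":0,"hand":0.045},{"dx":-0.0047,"dy":-0.0011,"dz":0.03,"rx":0,"ry":0,"rz":0,"hand":0.045},{"dx":0,"dy":0,"dz":0.008,"rx":0,"ry":0,"rz":0,"hand":0.045},{"dx":0,"dy":0,"dz":0.006,"rx":0,"ry":0,"rz":0,"hand":0.045},{"dx":0,"dy":0,"dz":0,"rx":0,"ry":0,"rz":0,"hand":0.045},{"dx":0,"dy":0,"dz":0,"rx":0,"ry":0,"rz":0,"hand":0.045}]' | tail -5
python3 goto.py 495 -275 107 0.6 10
```

```text
position: [0.4956, -0.2743, 0.1152]
ee_rot: [0.003, 0.996, 0.006, 0.087]
contact_force: [0.3, 0.6, -0.7]
width: 0.055
gripper_force: 43.3
p [ 0.4956 -0.2743  0.1152] rotvec [0.3661 0.0413 0.1021] shift now-tool [-0.002   0.0006  0.0079] goal-tool [-0.002   0.0006  0.0079]
q [-0.6987  0.2827  1.8252  0.1378  0.9017  0.782 ] w 0.05497612568304323 F [ 0.2882  0.5913 -0.7387] gf 43.2694137096405 11.9
```

```bash
python3 -m pendant '[{"dx":-0.001,"dy":0,"dz":0.004,"rx":0,"ry":0,"rz":0,"hand":0.045},{"dx":0,"dy":0,"dz":0.004,"rx":0,"ry":0,"rz":0,"hand":0.045},{"dx":0,"dy":0,"dz":0.001,"rx":0,"ry":0,"rz":0,"hand":0.045},{"dx":0,"dy":0,"dz":0,"rx":0,"ry":0,"rz":0,"hand":0.045}]' | tail -5
```

```text
position: [0.4957, -0.275, 0.1067]
ee_rot: [0.003, 0.996, 0.005, 0.087]
contact_force: [-3.3, 0.9, 10.0]
width: 0.055
gripper_force: 44.5
```

```bash
python3 -m pendant '[{"dx":0,"dy":0,"dz":0,"rx":0,"ry":0,"rz":0,"hand":0.085},{"dx":0,"dy":0,"dz":0,"rx":0,"ry":0,"rz":0,"hand":0.085},{"dx":0,"dy":0,"dz":0,"rx":0,"ry":0,"rz":0,"hand":0.085},{"dx":0,"dy":0,"dz":0,"rx":0,"ry":0,"rz":0,"hand":0.085},{"dx":0.001,"dy":0,"dz":-0.01,"rx":0,"ry":0,"rz":0,"hand":0.085},{"dx":0.005,"dy":0,"dz":-0.03,"rx":0,"ry":0,"rz":0,"hand":0.085},{"dx":0,"dy":0,"dz":0,"rx":0.2,"ry":-6.7,"rz":0,"hand":0.085},{"dx":0,"dy":0,"dz":0,"rx":0.1,"ry":-6.7,"rz":0,"hand":0.085},{"dx":0,"dy":0,"dz":0,"rx":0,"ry":-6.6,"rz":0,"hand":0.085},{"dx":0,"dy":0,"dz":0,"rx":0,"ry":0,"rz":0,"hand":0.085}]' | tail -5
python3 goto.py 492 -275 110 0.6 -10
```

```text
position: [0.4982, -0.2746, 0.144]
ee_rot: [0.001, 0.996, 0.007, -0.089]
contact_force: [0.5, -0.5, 0.1]
width: 0.0851
gripper_force: 0.0
p [ 0.4982 -0.2746  0.144 ] rotvec [0.0396 0.2209 0.1452] shift now-tool [-0.      0.0003  0.0346] goal-tool [-0.0002  0.0004  0.0346]
q [-0.5636  0.4127  1.5344 -0.0996  1.3455  1.0237] w 0.08512619573536123 F [ 0.5154 -0.4886  0.1041] gf 0.0 13.0667
```

```bash
python3 -m pendant '[{"dx":0,"dy":0,"dz":0.02,"rx":0,"ry":0,"rz":0,"hand":0.085},{"dx":0,"dy":0.0003,"dz":0.0145,"rx":0,"ry":0,"rz":0,"hand":0.085},{"dx":0,"dy":0,"dz":0,"rx":0,"ry":0,"rz":0,"hand":0.062},{"dx":0,"dy":0,"dz":0,"rx":0,"ry":0,"rz":0,"hand":0.062},{"dx":0,"dy":0,"dz":0,"rx":0,"ry":0,"rz":0,"hand":0.045},{"dx":0,"dy":0,"dz":0,"rx":0,"ry":0,"rz":0,"hand":0.045},{"dx":0,"dy":0,"dz":0,"rx":0,"ry":0,"rz":0,"hand":0.045},{"dx":0,"dy":0,"dz":0,"rx":0,"ry":0,"rz":0,"hand":0.045}]' 45 | tail -5
python3 goto.py 492 -275 110 0.6 -10
```

```text
position: [0.4878, -0.2747, 0.112]
ee_rot: [0.001, 0.996, 0.005, -0.088]
contact_force: [-1.1, 0.2, 4.4]
width: 0.0544
gripper_force: 48.0
p [ 0.4878 -0.2747  0.112 ] rotvec [0.0208 0.1519 0.0038] shift now-tool [0.0044 0.0003 0.0012] goal-tool [0.0044 0.0003 0.0012]
q [-0.5734  0.4267  1.599  -0.1024  1.2655  1.025 ] w 0.05441931983170811 F [-1.0766  0.1621  4.3754] gf 48.02204132080078 13.7333
```

```bash
python3 -m pendant '[{"dx":-0.002,"dy":0,"dz":-0.012,"rx":0,"ry":0,"rz":0,"hand":0.045},{"dx":-0.004,"dy":0,"dz":-0.025,"rx":0,"ry":0,"rz":0,"hand":0.045},{"dx":-0.007,"dy":0,"dz":-0.038,"rx":0,"ry":0,"rz":0,"hand":0.045},{"dx":-0.007,"dy":0,"dz":-0.038,"rx":0,"ry":0,"rz":0,"hand":0.045},{"dx":-0.005,"dy":-0.01,"dz":-0.03,"rx":0,"ry":0,"rz":0,"hand":0.045},{"dx":0,"dy":-0.03,"dz":-0.01,"rx":0,"ry":0,"rz":0,"hand":0.045},{"dx":0,"dy":-0.04,"dz":0,"rx":0,"ry":0,"rz":0,"hand":0.045},{"dx":0,"dy":-0.04,"dz":0,"rx":0,"ry":0,"rz":0,"hand":0.045},{"dx":0,"dy":-0.04,"dz":0,"rx":0,"ry":0,"rz":0,"hand":0.045},{"dx":0,"dy":-0.04,"dz":0,"rx":0,"ry":0,"rz":0,"hand":0.045},{"dx":0,"dy":-0.04,"dz":0,"rx":0,"ry":0,"rz":0,"hand":0.045},{"dx":0,"dy":-0.04,"dz":0,"rx":0,"ry":0,"rz":0,"hand":0.045}]' | tail -5
sed -i 's/^d=np.*/d=np.array([.0042,0,-.0015])/;s/else 45/else 25/' plan.py; python3 plan.py 18 0 106
```

```text
position: [0.4871, 0.0075, 0.2661]
ee_rot: [0.0, 0.996, 0.005, -0.088]
contact_force: [0.5, -0.9, -0.9]
width: 0.0543
gripper_force: 47.9
[0.5196 0.2401 0.2625]
tcp now [0.4871 0.0075 0.2661] goal [0.534  0.244  0.1029] 
rotvec tool deg [  1.8464  34.9436 -14.5485] 
shift in now-tool [ 0.0773 -0.2359  0.1522] shift in goal-tool [ 0.0276 -0.2162  0.193 ]
axis down lean in goal-tool [-0.8191 -0.      0.5736]
q [-0.112   0.2251  1.5032 -0.0207  1.589   1.4497] w 0.05429714195552098 F [ 0.5255 -0.9234 -0.9026] 47.91332423686981 14.7333
```

```bash
python3 -m pendant '[{"dx":0.01,"dy":-0.039,"dz":0,"rx":0,"ry":0,"rz":0,"hand":0.045},{"dx":0.01,"dy":-0.039,"dz":0,"rx":0,"ry":0,"rz":0,"hand":0.045},{"dx":0.01,"dy":-0.039,"dz":0,"rx":0,"ry":0,"rz":0,"hand":0.045},{"dx":0.01,"dy":-0.039,"dz":0,"rx":0,"ry":0,"rz":0,"hand":0.045},{"dx":0.01,"dy":-0.039,"dz":0,"rx":0,"ry":0,"rz":0,"hand":0.045},{"dx":0.01,"dy":-0.039,"dz":0,"rx":0,"ry":0,"rz":0,"hand":0.045},{"dx":0,"dy":0,"dz":0,"rx":0.3,"ry":5.8,"rz":-2.4,"hand":0.045},{"dx":0,"dy":0,"dz":0,"rx":0.3,"ry":5.8,"rz":-2.4,"hand":0.045},{"dx":0,"dy":0,"dz":0,"rx":0.3,"ry":5.8,"rz":-2.4,"hand":0.045},{"dx":0,"dy":0,"dz":0,"rx":0.3,"ry":5.8,"rz":-2.4,"hand":0.045},{"dx":0,"dy":0,"dz":0,"rx":0.3,"ry":5.8,"rz":-2.4,"hand":0.045},{"dx":0,"dy":0,"dz":0,"rx":0.3,"ry":5.8,"rz":-2.4,"hand":0.045}]' | head -2; python3 plan.py 18 0 106
```

```text
clock: 15.73
position: [0.5436, 0.2407, 0.2564]
[0.5196 0.2401 0.2625]
tcp now [0.5436 0.2407 0.2564] goal [0.534  0.244  0.1029] 
rotvec tool deg [ 0.0118 -0.1238  0.0264] 
shift in now-tool [-0.0728 -0.0057  0.1354] shift in goal-tool [-0.0725 -0.0057  0.1356]
axis down lean in goal-tool [-0.8191 -0.      0.5736]
q [ 0.3133  0.0801  1.7801 -0.0291  0.8436  1.6357] w 0.054183168189627685 F [-0.7678 -0.4131 -1.2349] 48.02805304527283 15.7333
```

```bash
python3 -m pendant '[{"dx":-0.0182,"dy":-0.0014,"dz":0.0339,"rx":0,"ry":0,"rz":0,"hand":0.045},{"dx":-0.0182,"dy":-0.0014,"dz":0.0339,"rx":0,"ry":0,"rz":0,"hand":0.045},{"dx":-0.0182,"dy":-0.0014,"dz":0.0339,"rx":0,"ry":0,"rz":0,"hand":0.045},{"dx":-0.0182,"dy":-0.0014,"dz":0.0339,"rx":0,"ry":0,"rz":0,"hand":0.045},{"dx":0,"dy":0,"dz":0,"rx":0,"ry":0,"rz":0,"hand":0.045},{"dx":0,"dy":0,"dz":0,"rx":0,"ry":0,"rz":0,"hand":0.045}]' | head -2; python3 plan.py 18 0 106
cat > chk.py <<'E'
import sys
from rig import manip
from ov import *
d=np.load("poses.npz"); from rack import rk
s=manip.get_state();Rt=rot(s["ee_rot"])
z=R.from_euler("z",rk[2]); mid=s["position"]+Rt.apply([.0042,0,-.0015])
L=lines(d["fx"],rk,d["md"],mid=False)
M=Rt*R.from_euler("y",-25,degrees=True)*R.from_matrix(np.diag([1.,-1,-1]))
for A,B in box(np.array([-.035,-.028,-.01]),np.array([.035,.028,.01])):
    f=lambda P:mid+M.apply(R.from_euler("y",-60,degrees=True).apply(P)); L.append((f(A),f(B),(255,0,255)))
I=[manip.get_image(n)["frame"][:,:,::-1].copy() for n in("scene","top")]
LL=L if len(sys.argv)<3 else []
p=overlay(I[0],"s",225,207,50,75,8,LL),overlay(I[1],"t",220,183,50,75,8,L)
cv2.imwrite(sys.argv[1],np.hstack(p))
E
python3 chk.py pics/pre2.png
```

```text
clock: 16.23
position: [0.5318, 0.2428, 0.0999]
[0.5196 0.2401 0.2625]
tcp now [0.5318 0.2428 0.0999] goal [0.534  0.244  0.1029] 
rotvec tool deg [ 0.0619  0.5149 -0.103 ] 
shift in now-tool [ 0.0034 -0.0006 -0.0017] shift in goal-tool [ 0.0034 -0.0006 -0.0017]
axis down lean in goal-tool [-0.8191 -0.      0.5736]
q [ 0.3267  0.2365  2.0339 -0.0643  0.4455  1.6891] w 0.05433691856366238 F [1.0888 0.7573 0.5105] 48.639870285987854 16.2333
```

View pics/pre2.png

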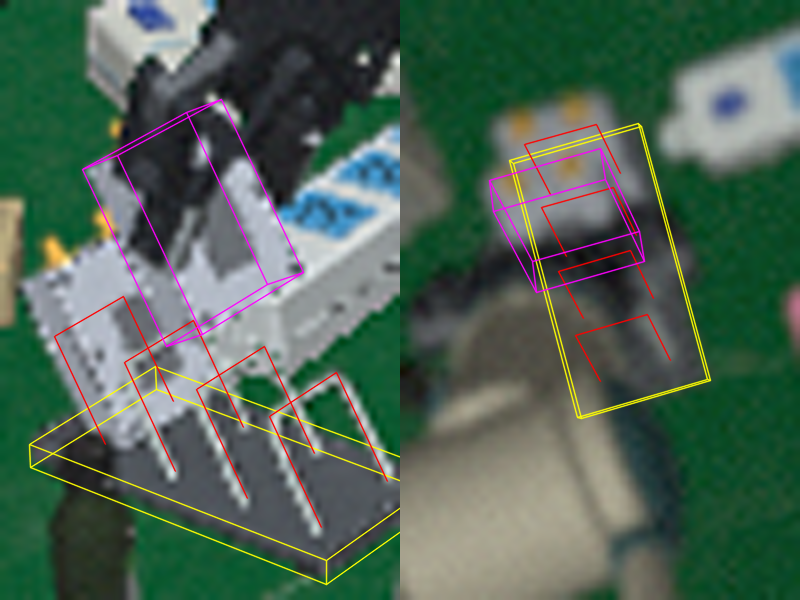

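The overlay matches the real module: its bottom edge is at scene crop (165,345) to (303,270). It is held at the right lean, so I'll insert it along the lean.

```bash
python3 plan.py -17 0 47|grep -E "goal|lean"
python3 - <<'E'
from rig import manip
from geo import *; from rack import rk
s=manip.get_state();print(R.from_euler("z",-rk[2]).apply(s["position"]+rot(s["ee_rot"]).apply([.0042,0,-.0015])-[rk[0],rk[1],0]))
E
```

```text
tcp now [0.5358 0.2441 0.1045] goal [0.5002 0.2349 0.0439] 
shift in now-tool [-0.059  -0.0003  0.0393] shift in goal-tool [-0.059  -0.0004  0.0394]
axis down lean in goal-tool [-0.8191 -0.      0.5736]
[ 0.01982515 -0.00039542  0.10761736]
```

```bash
cat > rel.py <<'E'
from rig import manip
from geo import *; from rack import rk
np.set_printoptions(precision=4,suppress=True)
s=manip.get_state();print("mid in rack",R.from_euler("z",-rk[2]).apply(s["position"]+rot(s["ee_rot"]).apply([.0042,0,-.0015])-[rk[0],rk[1],0]),"F",s["contact_force"],"w",s["width"],s["qpos"],s["clock"])
E
python3 -m pendant '[{"dx":-0.0145,"dy":0,"dz":0.0097,"rx":0,"ry":0,"rz":0,"hand":0.045},{"dx":-0.0145,"dy":0,"dz":0.0097,"rx":0,"ry":0,"rz":0,"hand":0.045},{"dx":-0.01,"dy":0,"dz":0.0067,"rx":0,"ry":0,"rz":0,"hand":0.045},{"dx":0,"dy":0,"dz":0,"rx":0,"ry":0,"rz":0,"hand":0.045},{"dx":0,"dy":0,"dz":0,"rx":0,"ry":0,"rz":0,"hand":0.045}]'|tail -3; python3 rel.py
```

```text
contact_force: [1.3, 0.0, -1.2]
width: 0.0546
gripper_force: 48.6
mid in rack [-0.0049 -0.0004  0.0675] F [ 1.277   0.0218 -1.2399] w 0.05459172075751962 [ 0.3305  0.2656  2.1284 -0.0956  0.3124  1.7257] 16.75
```

```bash
python3 -m pendant '[{"dx":-0.007,"dy":0,"dz":0.0049,"rx":0,"ry":0,"rz":0,"hand":0.045},{"dx":-0.007,"dy":0,"dz":0.0049,"rx":0,"ry":0,"rz":0,"hand":0.045},{"dx":-0.0035,"dy":0,"dz":0.0024,"rx":0,"ry":0,"rz":0,"hand":0.045},{"dx":0,"dy":0,"dz":0,"rx":0,"ry":0,"rz":0,"hand":0.045},{"dx":0,"dy":0,"dz":0,"rx":0,"ry":0,"rz":0,"hand":0.045}]'|tail -3; python3 rel.py
```

```text
contact_force: [-0.7, 0.2, -0.8]
width: 0.0541
gripper_force: 48.7
mid in rack [-0.0164 -0.0004  0.0479] F [-0.7235  0.2105 -0.783 ] w 0.0540906075745709 [ 0.3324  0.2877  2.1735 -0.1233  0.2478  1.756 ] 17.1667
```

```bash
python3 -m pendant '[{"dx":-0.0018,"dy":0,"dz":0.0013,"rx":0,"ry":0,"rz":0,"hand":0.045},{"dx":-0.0012,"dy":0,"dz":0.0008,"rx":0,"ry":0,"rz":0,"hand":0.045},{"dx":0,"dy":0,"dz":0,"rx":0,"ry":0,"rz":0,"hand":0.045}]'|tail -3; python3 rel.py
```

```text
contact_force: [-0.5, -0.6, 1.3]
width: 0.0546
gripper_force: 49.0
mid in rack [-0.0185 -0.0004  0.0443] F [-0.4569 -0.5985  1.316 ] w 0.054573439997386425 [ 0.3327  0.2922  2.182  -0.1303  0.2349  1.7633] 17.4167
```

```bash
python3 -m pendant '[{"dx":-0.0012,"dy":0,"dz":0.0008,"rx":0,"ry":0,"rz":0,"hand":0.045},{"dx":0,"dy":0,"dz":0,"rx":0,"ry":0,"rz":0,"hand":0.045}]'|tail -3; python3 rel.py; python3 chk.py pics/in.png x
```

```text
contact_force: [-1.5, -0.9, 8.6]
width: 0.0541
gripper_force: 49.5
mid in rack [-0.0181 -0.0003  0.0441] F [-1.4889 -0.9364  8.5507] w 0.054070159253906964 [ 0.3327  0.2928  2.1839 -0.1333  0.2294  1.7662] 17.5833
```

View pics/in.png

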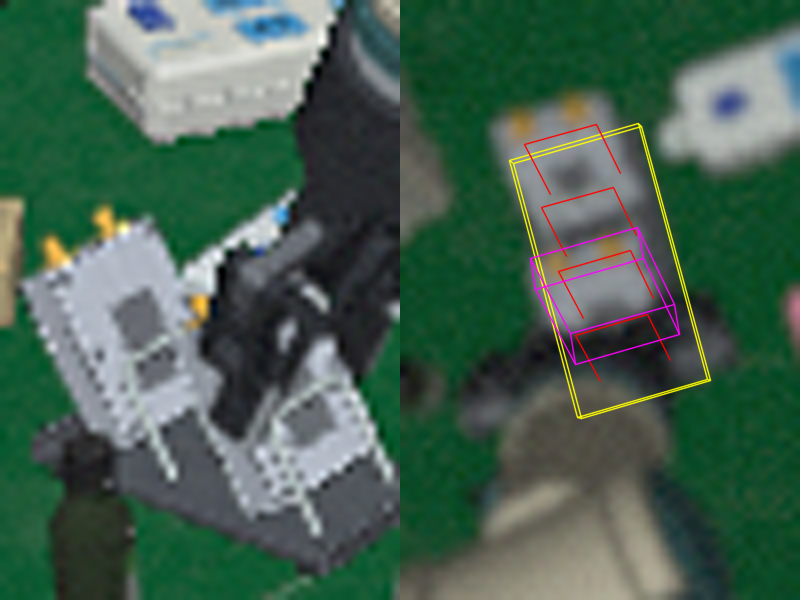

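The module stands in slot_1, behind the front divider (scene crop (300,430)), with its foot on the floor (8.6 N contact). I'll release it and withdraw.

```bash
python3 -m pendant '[{"dx":0,"dy":0,"dz":0,"rx":0,"ry":0,"rz":0,"hand":0.062},{"dx":0,"dy":0,"dz":0,"rx":0,"ry":0,"rz":0,"hand":0.075},{"dx":0,"dy":0,"dz":0,"rx":0,"ry":0,"rz":0,"hand":0.078},{"dx":0,"dy":0,"dz":0,"rx":0,"ry":0,"rz":0,"hand":0.078},{"dx":0,"dy":0,"dz":0,"rx":0,"ry":0,"rz":0,"hand":0.078},{"dx":0,"dy":0,"dz":-0.01,"rx":0,"ry":0,"rz":0,"hand":0.078},{"dx":0,"dy":0,"dz":-0.02,"rx":0,"ry":0,"rz":0,"hand":0.078},{"dx":0,"dy":0,"dz":-0.035,"rx":0,"ry":0,"rz":0,"hand":0.078},{"dx":0,"dy":0,"dz":-0.035,"rx":0,"ry":0,"rz":0,"hand":0.078},{"dx":0,"dy":0,"dz":-0.035,"rx":0,"ry":0,"rz":0,"hand":0.078},{"dx":0,"dy":0,"dz":-0.035,"rx":0,"ry":0,"rz":0,"hand":0.078},{"dx":0,"dy":0,"dz":-0.035,"rx":0,"ry":0,"rz":0,"hand":0.078}]'
python3 goto.py 412 -293 230 0.6 25
```

```text
clock: 18.68
position: [0.412, 0.211, 0.227]
ee_rot: [-0.028, 0.968, 0.127, 0.213]
contact_force: [0.6, 0.8, 1.1]
width: 0.0779
gripper_force: 0.0
p [0.412 0.211 0.227] rotvec [-6.0527  0.2226 12.9805] shift now-tool [-0.1165  0.487  -0.0573] goal-tool [-0.0036  0.504  -0.0049]
q [ 0.3534 -0.1037  2.0353 -0.0548  0.7799  1.6944] w 0.07786532747977257 F [0.6172 0.806  1.0842] gf 0.0 18.6833
```

```bash
python3 -m pendant '[{"dx":-0.0085,"dy":0.0375,"dz":-0.0044,"rx":0,"ry":0,"rz":0,"hand":0.05},{"dx":-0.0085,"dy":0.0375,"dz":-0.0044,"rx":0,"ry":0,"rz":0,"hand":0.05},{"dx":-0.0085,"dy":0.0375,"dz":-0.0044,"rx":0,"ry":0,"rz":0,"hand":0.05},{"dx":-0.0085,"dy":0.0375,"dz":-0.0044,"rx":0,"ry":0,"rz":0,"hand":0.05},{"dx":-0.0085,"dy":0.0375,"dz":-0.0044,"rx":0,"ry":0,"rz":0,"hand":0.05},{"dx":-0.0085,"dy":0.0375,"dz":-0.0044,"rx":0,"ry":0,"rz":0,"hand":0.05},{"dx":-0.0085,"dy":0.0375,"dz":-0.0044,"rx":0,"ry":0,"rz":0,"hand":0.05},{"dx":-0.0085,"dy":0.0375,"dz":-0.0044,"rx":0,"ry":0,"rz":0,"hand":0.05},{"dx":-0.0085,"dy":0.0375,"dz":-0.0044,"rx":0,"ry":0,"rz":0,"hand":0.05},{"dx":-0.0085,"dy":0.0375,"dz":-0.0044,"rx":0,"ry":0,"rz":0,"hand":0.05},{"dx":-0.0085,"dy":0.0375,"dz":-0.0044,"rx":0,"ry":0,"rz":0,"hand":0.05},{"dx":-0.0085,"dy":0.0375,"dz":-0.0044,"rx":0,"ry":0,"rz":0,"hand":0.05}]'
sed 's/R.from_euler("y",v\[4\]/R.from_euler("x",-v[4]/' goto.py > gotob.py; python3 gotob.py 413 -294 160 90.3 15
```

```text
clock: 19.68
position: [0.4179, -0.2545, 0.2309]
ee_rot: [-0.028, 0.968, 0.126, 0.213]
contact_force: [1.6, -0.3, 0.0]
width: 0.0502
gripper_force: 0.0
p [ 0.4179 -0.2545  0.2309] rotvec [  3.6727 -11.1775 -75.9875] shift now-tool [-0.0433  0.0369  0.0581] goal-tool [-0.0395 -0.0233  0.0672]
q [-1.0021  0.0313  1.8984  0.4609  1.1165  0.1238] w 0.050231606659941766 F [ 1.5992 -0.3162  0.0151] gf 0.0 19.6833
```

```bash
python3 -m pendant '[{"dx":0,"dy":0,"dz":0,"rx":0.33,"ry":-1.0,"rz":-6.9,"hand":0.05},{"dx":0,"dy":0,"dz":0,"rx":0.33,"ry":-1.0,"rz":-6.9,"hand":0.05},{"dx":0,"dy":0,"dz":0,"rx":0.33,"ry":-1.0,"rz":-6.9,"hand":0.05},{"dx":0,"dy":0,"dz":0,"rx":0.33,"ry":-1.0,"rz":-6.9,"hand":0.05},{"dx":0,"dy":0,"dz":0,"rx":0.33,"ry":-1.0,"rz":-6.9,"hand":0.05},{"dx":0,"dy":0,"dz":0,"rx":0.33,"ry":-1.0,"rz":-6.9,"hand":0.05},{"dx":0,"dy":0,"dz":0,"rx":0.33,"ry":-1.0,"rz":-6.9,"hand":0.05},{"dx":0,"dy":0,"dz":0,"rx":0.33,"ry":-1.0,"rz":-6.9,"hand":0.05},{"dx":0,"dy":0,"dz":0,"rx":0.33,"ry":-1.0,"rz":-6.9,"hand":0.05},{"dx":0,"dy":0,"dz":0,"rx":0.33,"ry":-1.0,"rz":-6.9,"hand":0.05},{"dx":0,"dy":0,"dz":0,"rx":0.33,"ry":-1.0,"rz":-6.9,"hand":0.05},{"dx":0,"dy":0,"dz":0,"rx":0,"ry":0,"rz":0,"hand":0.05}]' >/dev/null
python3 gotob.py 407 -294 120 90.3 15
```

```text
p [ 0.4185 -0.2517  0.2308] rotvec [ 0.0929 -0.1435  0.1369] shift now-tool [-0.0424 -0.0403  0.1039] goal-tool [-0.0423 -0.04    0.104 ]
q [-0.8334  0.0335  1.8405  0.2208  1.1011 -0.9252] w 0.05011871635033704 F [-0.3967  0.6185  0.0645] gf 0.0 20.6833
```

```bash
python3 -m pendant '[{"dx":-0.0141,"dy":-0.0134,"dz":0.034,"rx":0,"ry":0,"rz":0,"hand":0.05},{"dx":-0.0141,"dy":-0.0134,"dz":0.034,"rx":0,"ry":0,"rz":0,"hand":0.05},{"dx":-0.0141,"dy":-0.0134,"dz":0.034,"rx":0,"ry":0,"rz":0,"hand":0.05},{"dx":0,"dy":0,"dz":0,"rx":0,"ry":0,"rz":0,"hand":0.05},{"dx":0,"dy":0,"dz":0,"rx":0,"ry":0,"rz":0,"hand":0.05}]' >/dev/null
python3 gotob.py 417 -294 84 90.3 15
python3 - <<'E'
from rig import manip
import cv2,numpy as np
I=[manip.get_image(n)["frame"][:,:,::-1].copy() for n in("scene","top")]
def c(i,x,y): return cv2.resize(i[y:y+60,x:x+80],None,fx=5,fy=5,interpolation=cv2.INTER_CUBIC)
cv2.imwrite("pics/last.png",np.vstack([np.hstack([c(I[0],345,173),c(I[1],340,200)]),np.hstack([c(I[0],225,230),c(I[1],215,185)])]))
E
```

```text
p [ 0.4055 -0.294   0.1199] rotvec [-0.0622 -0.3685 -0.3369] shift now-tool [-0.0003  0.0018  0.0377] goal-tool [-0.0001  0.0018  0.0377]
q [-0.9231  0.1737  1.9885  0.2845  0.8465 -1.0984] w 0.050588823254722574 F [ 0.4509 -0.1333  0.1887] gf 0.0 21.1
```

View pics/last.png

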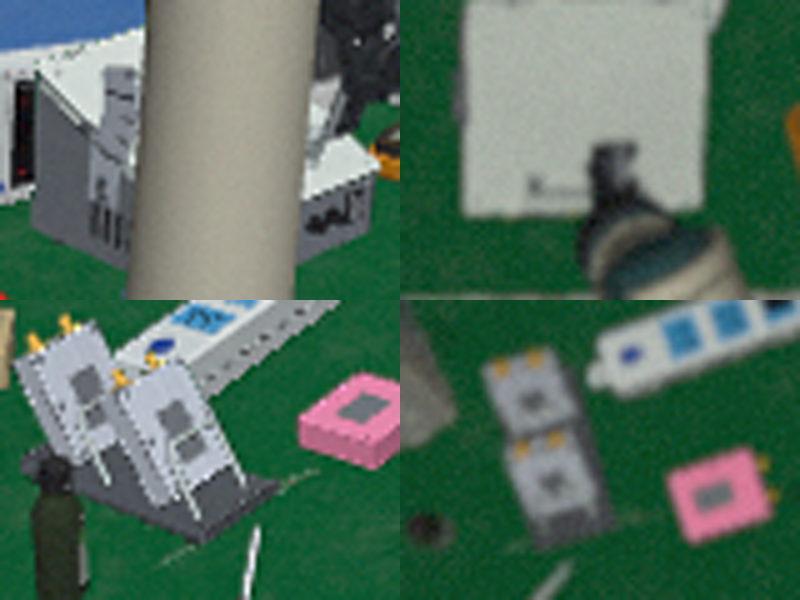

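The module stands cleanly in slot_1 (scene crop (180,430)), with the stored one untouched, and the gripper is over the bar at top crop (590,188). I'll take the bar.

```bash
python3 -m pendant '[{"dx":0,"dy":0.0009,"dz":0.015,"rx":0,"ry":0,"rz":0,"hand":0.05},{"dx":0,"dy":0.0009,"dz":0.015,"rx":0,"ry":0,"rz":0,"hand":0.05},{"dx":0,"dy":0,"dz":0.0075,"rx":0,"ry":0,"rz":0,"hand":0.05},{"dx":0,"dy":0,"dz":0,"rx":0,"ry":0,"rz":0,"hand":0.05}]' |tail -3; python3 gotob.py 417 -294 84 90.3 15
```

```text
contact_force: [-0.1, -0.2, 0.8]
width: 0.0498
gripper_force: 0.0
p [ 0.4186 -0.2942  0.086 ] rotvec [ 0.104  -0.1531 -0.0324] shift now-tool [ 0.0002 -0.0021  0.0015] goal-tool [ 0.0002 -0.0021  0.0015]
q [-0.8992  0.2301  2.0215  0.3075  0.7507 -1.1154] w 0.04976091020963473 F [-0.1035 -0.2431  0.7836] gf 0.0 21.5333
```

```bash
python3 -m pendant '[{"dx":0,"dy":-0.001,"dz":0.001,"rx":0,"ry":0,"rz":0,"hand":0.025},{"dx":0,"dy":0,"dz":0,"rx":0,"ry":0,"rz":0,"hand":0.018},{"dx":0,"dy":0,"dz":0,"rx":0,"ry":0,"rz":0,"hand":0.012},{"dx":0,"dy":0,"dz":0,"rx":0,"ry":0,"rz":0,"hand":0.0},{"dx":0,"dy":0,"dz":0,"rx":0,"ry":0,"rz":0,"hand":0.0},{"dx":0,"dy":0,"dz":0,"rx":0,"ry":0,"rz":0,"hand":0.0},{"dx":0,"dy":0,"dz":0,"rx":0,"ry":0,"rz":0,"hand":0.0},{"dx":0,"dy":0,"dz":0,"rx":0,"ry":0,"rz":0,"hand":0.0}]' 60|tail -3; python3 gotob.py 417 -294 84 90.3 15
```

```text
contact_force: [-4.8, 0.7, 2.5]
width: 0.0072
gripper_force: 58.6
p [ 0.4163 -0.295   0.0847] rotvec [-0.0098 -0.0951  0.0024] shift now-tool [0.001  0.0005 0.0009] goal-tool [0.001  0.0005 0.0009]
q [-0.9028  0.2305  2.0248  0.306   0.7481 -1.1191] w 0.00719883846097649 F [-4.8062  0.7131  2.5011] gf 58.56156349182129 22.2
```

```bash
cat > arc.py <<'E'
from rig import manip
from geo import *
np.set_printoptions(precision=4,suppress=True)
s=manip.get_state();Rt=rot(s["ee_rot"])
h=np.array([.5626,.130]);r=.013
M=Rt.as_matrix();bar=s["position"]-r*M[:,2]; b=np.array([bar[0],bar[2]])-h
print("bar",bar,"radius",np.hypot(*b),"angle deg open",np.degrees(np.arctan2(b[1],-b[0]))+12.24,"F",s["contact_force"],"w",s["width"],s["gripper_force"],s["clock"],s["qpos"])
E
cat > rows.py <<'E'
from arc import *
N=12;p=s["position"]
for i in range(N):
    a=-np.radians(30/N*(i+1)); # rotate bar about hinge: rise
    c=np.cos(a),np.sin(a); nb=np.array([b[0]*c[0]-b[1]*c[1],b[0]*c[1]+b[1]*c[0]])+h
    R2=Rt*R.from_euler("x",20/N,degrees=True)
    np_=np.array([nb[0],bar[1],nb[1]])+r*R2.as_matrix()[:,2]
    print(Rt.inv().apply(np_-p)); p,Rt=np_,R2
E
python3 rows.py
```

```text
bar [ 0.4129 -0.295   0.0973] radius 0.1532006754673824 angle deg open -0.0922115311906726 F [-4.8062  0.7131  2.5011] w 0.00719883846097649 58.56156349182129 22.2 [-0.9028  0.2305  2.0248  0.306   0.7481 -1.1191]
[ 0.      0.0001 -0.0067]
[ 0.      0.0002 -0.0067]
[ 0.      0.0003 -0.0067]
[ 0.      0.0004 -0.0066]
[ 0.      0.0005 -0.0066]
[ 0.      0.0006 -0.0066]
[ 0.      0.0007 -0.0066]
[ 0.      0.0008 -0.0066]
[ 0.      0.0008 -0.0066]
[ 0.      0.0009 -0.0066]
[ 0.      0.001  -0.0065]
[-0.      0.0011 -0.0065]
```

```bash
python3 -m pendant '[{"dx":0,"dy":0.0001,"dz":-0.0067,"rx":1.67,"ry":0,"rz":0,"hand":0},{"dx":0,"dy":0.0002,"dz":-0.0067,"rx":1.67,"ry":0,"rz":0,"hand":0},{"dx":0,"dy":0.0003,"dz":-0.0067,"rx":1.67,"ry":0,"rz":0,"hand":0},{"dx":0,"dy":0,"dz":0,"rx":0,"ry":0,"rz":0,"hand":0},{"dx":0,"dy":0,"dz":0,"rx":0,"ry":0,"rz":0,"hand":0}]'|tail -1; python3 arc.py
```

```text
gripper_force: 59.1
bar [ 0.4099 -0.295   0.1163] radius 0.15328715778203425 angle deg open 7.116015367640551 F [-3.0726 -3.2363 -5.1667] w 0.007751081352165174 59.072057604789734 22.6167 [-0.8552  0.2237  1.9492  0.1746  0.864  -0.968 ]
```

```bash
python3 -m pendant '[{"dx":0,"dy":0.0004,"dz":-0.0066,"rx":1.67,"ry":0,"rz":0,"hand":0},{"dx":0,"dy":0.0005,"dz":-0.0066,"rx":1.67,"ry":0,"rz":0,"hand":0},{"dx":0,"dy":0.0006,"dz":-0.0066,"rx":1.67,"ry":0,"rz":0,"hand":0},{"dx":0,"dy":0.0007,"dz":-0.0066,"rx":1.67,"ry":0,"rz":0,"hand":0},{"dx":0,"dy":0.0008,"dz":-0.0066,"rx":1.67,"ry":0,"rz":0,"hand":0},{"dx":0,"dy":0.0008,"dz":-0.0066,"rx":1.67,"ry":0,"rz":0,"hand":0},{"dx":0,"dy":0.0009,"dz":-0.0066,"rx":1.67,"ry":0,"rz":0,"hand":0},{"dx":0,"dy":0.001,"dz":-0.0065,"rx":1.67,"ry":0,"rz":0,"hand":0},{"dx":0,"dy":0.0011,"dz":-0.0065,"rx":1.67,"ry":0,"rz":0,"hand":0},{"dx":0,"dy":0,"dz":0,"rx":0,"ry":0,"rz":0,"hand":0},{"dx":0,"dy":0,"dz":0,"rx":0,"ry":0,"rz":0,"hand":0},{"dx":0,"dy":0,"dz":0,"rx":0,"ry":0,"rz":0,"hand":0}]'|tail -1; python3 arc.py
```

```text
gripper_force: 59.0
bar [ 0.4158 -0.295   0.1748] radius 0.15350531942992335 angle deg open 29.222780877322684 F [-4.0137 -3.5008 -4.9764] w 0.00784068431837418 59.027307629585266 23.6167 [-0.7141  0.2691  1.6998 -0.0602  1.2438 -0.6981]
```

```bash
python3 -m pendant '[{"dx":0,"dy":0.0005,"dz":-0.002,"rx":0.5,"ry":0,"rz":0,"hand":0},{"dx":0,"dy":0,"dz":0,"rx":0,"ry":0,"rz":0,"hand":0},{"dx":0,"dy":0,"dz":0,"rx":0,"ry":0,"rz":0,"hand":0},{"dx":0,"dy":0,"dz":0,"rx":0,"ry":0,"rz":0,"hand":0},{"dx":0,"dy":0,"dz":0,"rx":0,"ry":0,"rz":0,"hand":0},{"dx":0,"dy":0,"dz":0,"rx":0,"ry":0,"rz":0,"hand":0}]'|tail -1; python3 arc.py
python3 - <<'E'
# image check of cover angle: left cover edge line/pixels in scene + top-view front edge row, by brightness profile
from rig import manip
from geo import *
import cv2
d=np.load("poses.npz")
for n,c in(("scene","s"),("top","t")):
    f=cv2.GaussianBlur(cv2.cvtColor(manip.get_image(n)["frame"],cv2.COLOR_RGB2GRAY),(0,0),.7).astype(float)
    gx,gy=cv2.Sobel(f,-1,1,0),cv2.Sobel(f,-1,0,1)
    res=[]
    for a in range(20,41):
        sc=0
        for A,B in(([-.18,.094,.002],[-.18,-.094,.002]),([-.18,.094,.002],[0,.094,.002])):
            P=pose(d["fx"])(cover(np.linspace(A,B,80),np.radians(a)));q=proj(c,P);t=q[-1]-q[0];nn=np.array([-t[1],t[0]])/np.hypot(*t)
            m=lambda g:cv2.remap(g.astype(np.float32),q[:,:1].astype(np.float32),q[:,1:].astype(np.float32),1)[:,0]
            sc+=np.mean(np.minimum(np.abs(m(gx)*nn[0]+m(gy)*nn[1]),150))
        res.append(int(sc))
    print(n,dict(zip(range(20,41),res)))
E
```

```text
gripper_force: 59.1
bar [ 0.4164 -0.295   0.1767] radius 0.15352726228076471 angle deg open 29.958344379344126 F [-4.1292 -2.7669 -6.2196] w 0.007363633109988961 59.14601504802704 24.1167 [-0.7097  0.2722  1.691  -0.0655  1.2566 -0.692 ]
scene {20: 79, 21: 99, 22: 117, 23: 122, 24: 124, 25: 132, 26: 131, 27: 122, 28: 106, 29: 128, 30: 140, 31: 114, 32: 97, 33: 108, 34: 109, 35: 105, 36: 95, 37: 93, 38: 103, 39: 110, 40: 116}
top {20: 242, 21: 241, 22: 240, 23: 239, 24: 239, 25: 238, 26: 238, 27: 238, 28: 238, 29: 238, 30: 238, 31: 238, 32: 238, 33: 239, 34: 238, 35: 238, 36: 237, 37: 236, 38: 236, 39: 235, 40: 234}
```

The arm gives 29.96° with a steady force, and the scene image's edge match also peaks at 30°. Handing in.

```bash
python3 -c "
from rig import manip
print(manip.sign_off())"
```

```text
the job is handed in; nothing more can be done
None
```

The job is handed in: the module stands released in slot_1 of the rack, and the arm is holding the cover by its bar at about 30°; the hand-in gave no verdict.

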